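Tighten the slotted clamp screw of a viscometer tube holder

ROBOT

A 6-joint arm with a two-finger parallel gripper is mounted at the origin on the work surface. World frame = base frame: x ahead of the robot, y to its left, z up, the work surface at z = 0. Lengths are in mm, angles in degrees, forces in N, time in s.
With the tool pointing down it reaches from about 300 to 850 mm from the base axis. Payload 4.2 kg.
Tool frame: the origin (TCP) lies midway between the tips of the shut fingers; the grasp point (between the pads) lies 19 mm behind it; x points along the fingers, z is the direction in which the jaws open and shut, and the axes are right-handed (so a half turn about x gives the same grasp; the last joint's range is limited). The gripper opens to 91 mm and grips with 3 to 60 N. Pads are 32 mm wide; open, the fingers measure 118 mm over their backs; the gripper's body (76 mm by 178 mm) begins 60 mm behind the grasp point.
Start: joints at [-73.74, 18.312, 89.639, -0, 72.044, -1.146], TCP at [172.013, -548.684, 213.976] pointing down, gripper open.
Joint ranges: [-177.97, 177.97], [-48.28, 115.42], [12.27, 149.76], [-77.06, 257.06], [2.81, 150.46], [-146.56, 146.56]. Speed limits (degrees/s): [147.25, 147.25, 180, 180, 180, 180].

INTERFACE

Orientations are given as [roll, pitch, yaw] about the fixed x, y, z axes, in that order (R = Rz(yaw) Ry(pitch) Rx(roll)).
In Python, from workcell import env gives the robot as it stands.
- The arm moves only by the tool send_rows, never from a script. Its argument "commands" is a list that holds one entry, the list of rows, each a list of 6 numbers: the shift along the tool's x, y, z normalised to -1 to 1, where 1 is 0.1 m, then the turn, a rotation vector about the tool's x, y, z normalised to -1 to 1, where 1 is 2 pi rad. In form: [[[x, y, z, wx, wy, wz], ...]]. A call has 1 to 20 rows; each row is the pose to reach, as a shift and turn from the pose commanded when the call began, along the tool's axes at that moment, turning the shorter way round; what a row does not reach only later rows make up. A row lasts 1/8 s, in which the tool goes at most 62.5 mm and 10.7 degrees, less where a joint would pass 70% of its speed; a pose out of reach is approached as far as the arm can. A call with a number of a shift or a turn outside -1 to 1 is refused whole. A call with a gripper value outside its range is refused whole. "jaw" is the closure, from -1 (fully open) to 1 (shut), so that 0 is half open, set as the call begins (left out, the last holds). The fingers move at their own pace and stop on an object; "force" is the grip in N (left out, the last holds). Time passes only in rows, so rows that repeat a pose let the fingers close. It gives the time, the measured TCP pose, the force and the opening at its end, in the units of the state.
- env.state(): the state, without advancing time (a new reading comes with each control period).
- env.grab_frame(name): name is "side" or "top"; returns (picture, depth): 480x640x3 uint8, red, green, blue; 480x640 float32, mm along the optical axis (not along the pixel's ray), 0 where there is no reading.
- env.get_calibration(name): a dict with "mtx" (3x3 intrinsics, pixels), "camera_from_world" (4x4, takes a point from world to camera coordinates). Camera axes: x right, y up, looking along -z (the intrinsics and any distortion apply to the point x, -y, -z); pixel columns grow to the right and rows downward; lengths in mm; the calibration is good to about 2 mm. A picture is of the moment at which its call begins. get_calibration takes no time and is no camera call.
- env.job_done(): hands the job in, once; it reports no verdict.
The state is a dict: "time_s": time; "qpos": joint angles; "qvel": joint speeds; "effort": joint torques, N m; "ee_pos": TCP position; "ee_rot": TCP orientation; "force": force on the tool from outside, world axes, zero at the start; "torque": the same for the moment, N m; "gripper_width": finger opening in mm.
Only numpy, scipy, OpenCV 4.12 (cv2) and the standard library are available. Lean on these libraries where they do the work, as an engineer would, in place of code of your own. Each camera call takes 0.05 s, during which the arm holds its last target.

TASK

Take the flat screwdriver from its stand, feel its blade into the slot of the sprung brass screw on the tube holder and, keeping it pressed in but never hard down on the end of its spring, turn the screw clockwise in one go until it stops; then put the screwdriver back upright in its stand. Work gently, and leave the glass tube, the holder and the things around alone.

Things in the scene. Friction and masses are not known exactly. Their poses are not given: they have to be found in the camera images.
- holder: Tube holder, fixed to the bench: cream base plate 100 x 150 x 12 mm (x, y, z), a black clamp block 62 x 46 mm (x, y) centred at x = 0, y = -35 mm, its top at z = 45 mm, and a glass U-tube. A brass slotted screw with a round head stands upright on the black block. Origin: centre of the underside of the base, z up.
- screw_place (a point): Nominal centre of the screw head's top, 62 mm over the bench (axes as holder). Only nominal: the screw stands in an oblong hole, up to 5.5 mm off along the holder's x (within 1 mm in y), its top up to 3 mm higher or lower; feel for the slot. It shifts sideways only if pushed with over 8 N in x, 4 N in y. Head 22 mm across; slot across its middle, 4 mm wide, 5 mm deep, open at both ends.
- tight_mark (a point): One of the two white marks on the top of the black block, 26 mm along the holder's +x from the nominal screw axis (the other lies opposite). The slot points along the line through the marks when the screw is tight.
- screw (a joint): Turn of the brass screw, rad; grows clockwise seen from above. 1.7 = tight, at its hard stop, slot along the holder's x axis; at a value v the slot lies (1.7 - v) rad counterclockwise (seen from above) of that axis. Starts at 0.35 to 0.75, turns stiffly (0.04 N m), stays where left. Keep the blade pressed in until it stops; over 0.15 N m at the stop is rough.
- plunger (a joint): How far the screw is pressed down against its spring, m: 0 = not pressed (below 3.5 N), then 3.5 N more per mm, 0.003 = hard down on its stop (14 N), which strips it. It must stay pressed down a little, never hard down (6 to 11 N is right), all the while it is being turned. It springs back when let go; the turn stays.
- utube: Glass U-tube carried by the holder (moves with it, same origin and axes): two legs 8 mm thick, at y = 25 and 65 mm, with bulbs, 109 mm high. Fragile: not to be touched.
- driver_grip (a point): Centre of the square green handle of the flat screwdriver (26 x 26 mm, 56 mm high; a 4 mm black cap on its top). z points up along the tool when it stands in its stand. The blade tip lies 73 mm below this point, the underside of the handle 28 mm below. The flats of the handle face its x and y axes; the blade is wide along x.
- driver_tip (a point): Middle of the screwdriver's blade tip; axes as driver_grip. The blade is 15 mm wide (along x), 2.5 mm thick (along y) and 12 mm long, below a round shank 10 mm thick; handle underside 45 mm above the tip. The driver weighs about 90 g.
- stand_hole (a point): Centre of the mouth of the round hole, 18 mm wide and right through, in the top of the fixed aluminium stand (70 x 70 x 55 mm high). The driver stands in it blade down, with the handle's underside resting on the top.
- sample: Amber sample bottle, 48 mm across, 95 mm high. Origin at the centre of its underside. Leave alone.
- timer: Flat blue-grey timer lying on the bench, 55 x 70 x 18 mm. Origin at the centre of its underside. Leave alone.
- stopper: Red stopper standing on the bench, 30 mm across, 28 mm high. Origin at the centre of its underside. Leave alone.
Things that resemble listed ones, but are neither listed nor needed, are in the scene too. What is shaped like the part that bears driver_grip but purple is not meant.

How it is judged:
By the outcome, as a careful person would: the job done as asked, in the order asked, and still so for the second after the job is handed in, with the robot touching nothing.
It also fails if it takes over 72 s, if anything falls off the work surface, if the arm or the gripper's body presses on something with over 40 N, if the wrist force passes 120 N, or if a joint passes its speed limit or range.

## Working session

There is one attempt and no reset: what is moved stays moved. The work goes in short steps, Python scripts to look and compute and a tool call to move; the robot and the scene stay as the last step left them, time stands still between calls to the robot, and variables do not carry over. Pictures are saved under pics/ and viewed, and the job is handed in when it is done.

Besides the shell and the picture viewer there is one more tool, called after "Emit:" as name([rows], argument=value, ...), one row to a line, values as JSON. send_rows: Moves the arm, as the interface text tells. Its arguments: {"type":"object","properties":{"commands":{"type":"array","items":{"type":"array","items":{"type":"array","items":{"type":"number","minimum":-1,"maximum":1}}}},"jaw":{"type":"number"},"force":{"type":"number"}},"required":["commands"]}

```bash
mkdir -p pics; ls; python3 - <<'E'
from workcell import env
import cv2,numpy as np
print(env.state())
for n in ("top","side"):
    im,d=env.grab_frame(n); c=env.get_calibration(n)
    cv2.imwrite(f"pics/{n}0.png",im[:,:,::-1]); np.savez(f"{n}0.npz",im=im,d=d)
    print(n,c)
E
```

```text
pics
{'time_s': 0.0, 'qpos': array([-7.37402399e+01,  1.83520275e+01,  8.97088784e+01,  3.34632804e-04,
        7.20448766e+01, -1.14480132e+00]), 'qvel': array([-0.08339052,  0.00208948,  0.10359725,  0.00216504, -0.0421666 ,
        0.02816515]), 'effort': array([ 3.20726049e-04, -4.12461984e+01, -2.31976748e+01,  7.29474798e-02,
        4.56374965e-02, -1.41470891e-04]), 'ee_pos': array([ 171.85604391, -548.15855122,  213.09967798]), 'ee_rot': array([178.68288001,  89.89421703, 106.08733796]), 'force': array([-0.09883324,  0.93273231,  1.03788714]), 'torque': array([-0.02479493,  0.02780237,  0.02662652]), 'gripper_width': 91.11182832679043}
top {'mtx': array([[479.36435253,   0.        , 316.84472765],
       [  0.        , 479.36435253, 239.10288304],
       [  0.        ,   0.        ,   1.        ]]), 'camera_from_world': array([[-1.69275834e-02, -9.99553612e-01,  2.46177375e-02,
         7.13104980e+00],
       [ 9.81644506e-01, -1.19363104e-02,  1.90345968e-01,
        -5.71945653e+02],
       [-1.89967155e-01,  2.73879641e-02,  9.81408365e-01,
        -7.78998871e+02],
       [ 0.00000000e+00,  0.00000000e+00,  0.00000000e+00,
         1.00000000e+00]])}
side {'mtx': array([[590.33229081,   0.        , 321.22659124],
       [  0.        , 590.33229081, 233.43531272],
       [  0.        ,   0.        ,   1.        ]]), 'camera_from_world': array([[-8.44222926e-01, -5.35989082e-01, -1.83188542e-03,
         4.75435813e+02],
       [ 3.40244251e-01, -5.38544735e-01,  7.70845911e-01,
        -2.40957059e+02],
       [-4.14151545e-01,  6.50142502e-01,  6.37019015e-01,
        -7.50107522e+02],
       [ 0.00000000e+00,  0.00000000e+00,  0.00000000e+00,
         1.00000000e+00]])}
```

View pics/top0.png

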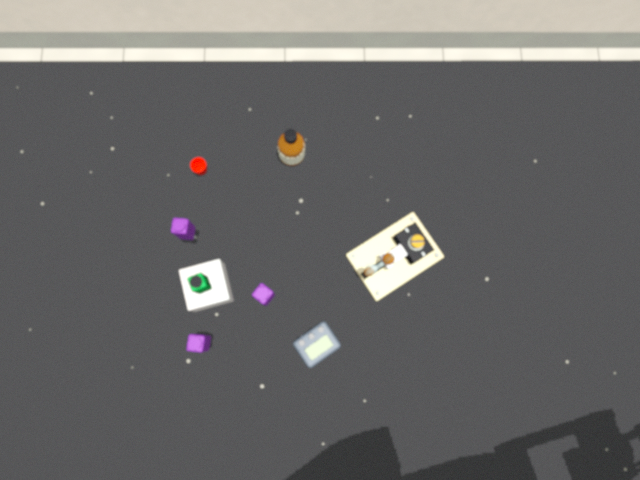

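View pics/side0.png

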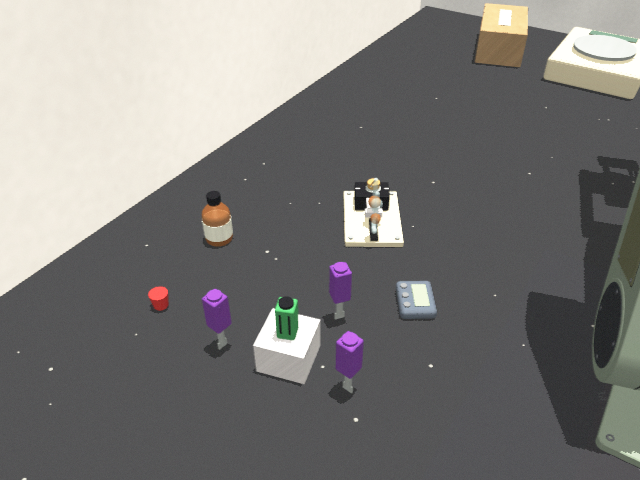

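```bash
cat > h.py <<'E'
import numpy as np,cv2
from workcell import env
def ray(n,u,v):
    c=env.get_calibration(n);K=c["mtx"];T=c["camera_from_world"]
    x=(u-K[0,2])/K[0,0];y=(v-K[1,2])/K[1,1]
    R=T[:3,:3];o=-R.T@T[:3,3];d=R.T@np.array([x,-y,-1.]);return o,d
def plane(n,u,v,z):
    o,d=ray(n,u,v);return o+d*(z-o[2])/d[2]
def proj(n,p):
    c=env.get_calibration(n);K=c["mtx"];T=c["camera_from_world"]
    q=T[:3,:3]@np.asarray(p,float)+T[:3,3];return K[0,0]*q[0]/-q[2]+K[0,2],K[1,1]*-q[1]/-q[2]+K[1,2]
def two(a,b):
    A=[];B=[]
    o1,d1=ray("top",*a);o2,d2=ray("side",*b)
    M=np.stack([d1,-d2],1);t=np.linalg.lstsq(M,o2-o1,rcond=None)[0]
    p,q=o1+d1*t[0],o2+d2*t[1];return (p+q)/2,np.linalg.norm(p-q)
E
python3 - <<'E'
import numpy as np,cv2
t=np.load("top0.npz")["im"][:,:,::-1];s=np.load("side0.npz")["im"][:,:,::-1]
def crop(im,x0,y0,x1,y1,k,f):
    cv2.imwrite(f,cv2.resize(im[y0:y1,x0:x1],None,fx=k,fy=k,interpolation=cv2.INTER_CUBIC))
crop(t,340,205,450,305,6,"pics/t_hold.png")
crop(t,165,210,285,360,4,"pics/t_stand.png")
crop(s,335,165,410,255,6,"pics/s_hold.png")
crop(s,195,250,375,400,4,"pics/s_stand.png")
E
```

```text
(no output)
```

View pics/t_hold.png

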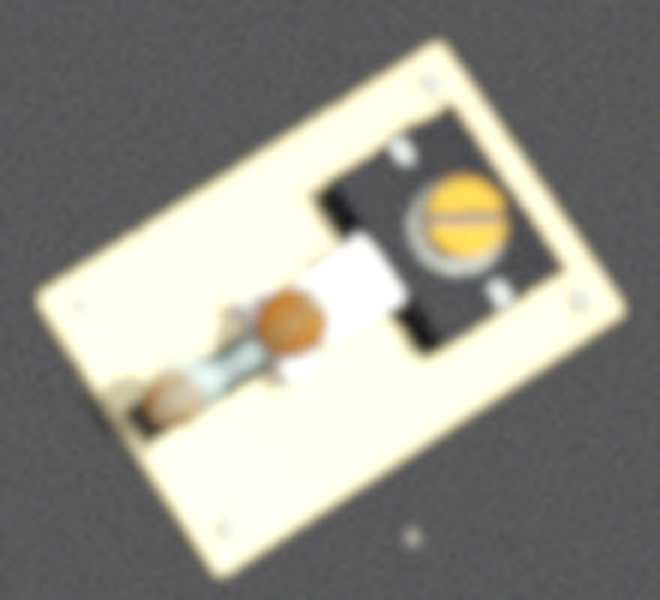

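View pics/t_stand.png

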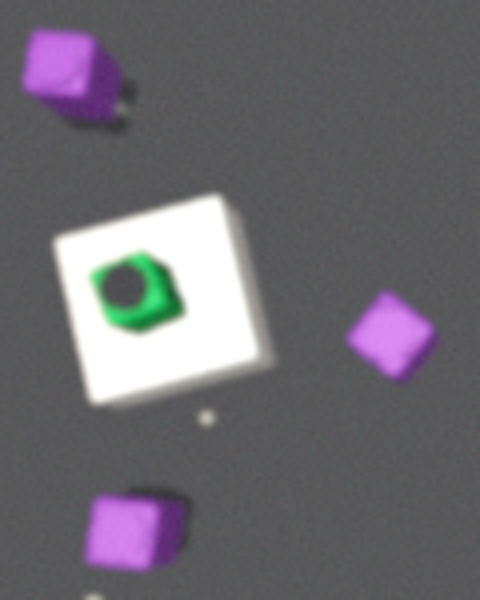

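View pics/s_hold.png

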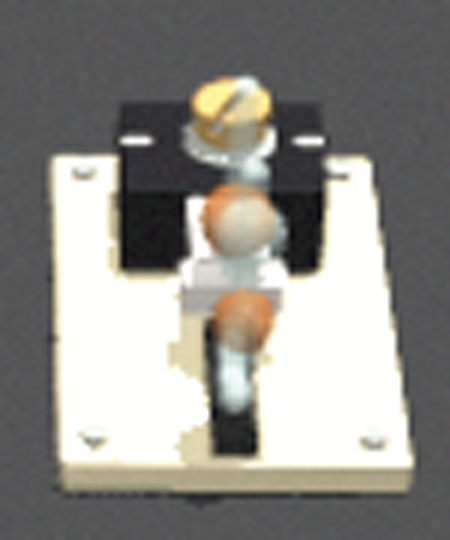

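View pics/s_stand.png

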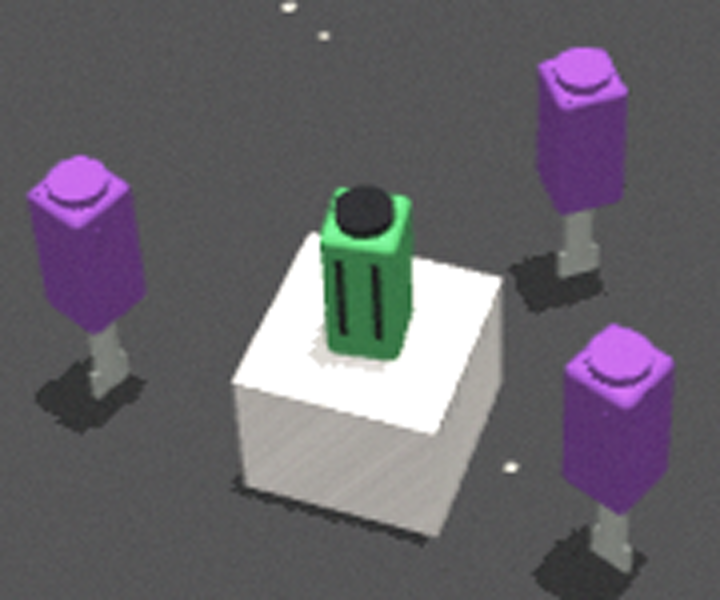

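```bash
python3 - <<'E'
from h import *
z=np.load("top0.npz");t=z["im"];td=z["d"];z=np.load("side0.npz");s=z["im"];sd=z["d"]
def big(m):
    n,l,st,c=cv2.connectedComponentsWithStats(m.astype(np.uint8));i=1+np.argmax(st[1:,4]);return l==i,c[i],st[i]
ht=cv2.cvtColor(t,cv2.COLOR_RGB2HSV);hs=cv2.cvtColor(s,cv2.COLOR_RGB2HSV)
# base cream top
m=(ht[...,2]>180);m[:205]=0;m[305:]=0;m[:,:335]=0;m[:,450:]=0
mm,c,st=big(m);cn,_=cv2.findContours(mm.astype(np.uint8),cv2.RETR_EXTERNAL,cv2.CHAIN_APPROX_NONE)
cn=max(cn,key=cv2.contourArea);r=cv2.minAreaRect(cn);b=cv2.boxPoints(r);print("base px",b,r)
P=np.array([plane("top",u,v,12) for u,v in b]);print(P.round(1),P.mean(0).round(1),[np.linalg.norm(P[i]-P[i-1]).round(1) for i in range(4)],[np.degrees(np.arctan2(*(P[i]-P[i-1])[1::-1])).round(1) for i in range(4)])
# stand
m=(ht[...,2]>215)|((ht[...,1]>120)&(ht[...,0]>45)&(ht[...,0]<85));m[:255]=0;m[315:]=0;m[:,:172]=0;m[:,240:]=0
mm,c,st=big(m);cn,_=cv2.findContours(mm.astype(np.uint8),cv2.RETR_EXTERNAL,cv2.CHAIN_APPROX_NONE)
cn=max(cn,key=cv2.contourArea);r=cv2.minAreaRect(cn);b=cv2.boxPoints(r);print("stand",r)
P=np.array([plane("top",u,v,55) for u,v in b]);print(P.round(1),P.mean(0).round(1),[np.linalg.norm(P[i]-P[i-1]).round(1) for i in range(4)],[np.degrees(np.arctan2(*(P[i]-P[i-1])[1::-1])).round(1) for i in range(4)])
# green in both
for n,im,h,box in (("top",t,ht,(180,265,220,300)),("side",s,hs,(260,285,315,350))):
    g=(h[...,1]>100)&(h[...,0]>45)&(h[...,0]<85)&(h[...,2]>40)
    mm,c,st=big(g);print(n,"green",c,st)
    k=(h[...,2]<75);q=np.zeros_like(k);x,y,w,hh,_=st;q[y-3:y+hh,x-2:x+w+2]=k[y-3:y+hh,x-2:x+w+2]
    if n=="side": q[y+14:]=0
    mm,c,st=big(q);print("cap",c,st); print(plane(n,*c,115))
    if n=="top":ct=c
print(two(ct,c))
# brass
for n,h,(x0,y0,x1,y1) in (("top",ht,(405,228,430,255)),("side",hs,(362,173,384,192))):
    q=np.zeros(h.shape[:2],bool);q[y0:y1,x0:x1]=True
    g=q&(h[...,0]>12)&(h[...,0]<32)&(h[...,1]>90)&(h[...,2]>120)
    mm,c,st=big(g);cn,_=cv2.findContours(g.astype(np.uint8),cv2.RETR_EXTERNAL,cv2.CHAIN_APPROX_NONE)
    pts=np.concatenate(cn);print(n,"brass",c,st,cv2.fitEllipse(cv2.convexHull(pts)))
    for zz in(59,62,65):print(plane(n,*c,zz).round(1))
    for dd,nn in((td,"top"),(sd,"side")):
        if nn==n:
            v=dd[g];o,d=ray(n,*c);print("depth z",(o+d*np.median(v))[:].round(1))
E
```

```text
base px [[344.75858 254.04247]
 [413.35544 209.19066]
 [444.37827 256.63727]
 [375.7814  301.48907]] ((394.56842041015625, 255.33987426757812), (56.688602447509766, 81.95863342285156), 56.82148742675781)
[[ 551.9  -52.8   12. ]
 [ 634.8 -183.2   12. ]
 [ 544.8 -235.3   12. ]
 [ 465.2 -106.    12. ]] [ 549.2 -144.3   12. ] [np.float64(101.8), np.float64(154.5), np.float64(104.1), np.float64(151.7)] [np.float64(31.5), np.float64(-57.5), np.float64(-150.0), np.float64(121.6)]
stand ((203.58824157714844, 284.3529357910156), (42.201194763183594, 43.17134094238281), 75.96376037597656)
[[522.7 237.4  55. ]
 [539.8 166.7  55. ]
 [469.6 148.   55. ]
 [453.2 217.7  55. ]] [496.3 192.5  55. ] [np.float64(72.2), np.float64(72.8), np.float64(72.6), np.float64(71.6)] [np.float64(15.8), np.float64(-76.4), np.float64(-165.1), np.float64(103.2)]
top green [201.3625731  284.05847953] [191 274  19  18 171]Traceback (most recent call last):
  File "<stdin>", line 22, in <module>
  File "<stdin>", line 4, in big
    return _wrapfunc(a, 'argmax', axis=axis, out=out, **kwds)
    return bound(*args, **kwds)
ValueError: attempt to get argmax of an empty sequence
```

```bash
python3 - <<'E'
from h import *
z=np.load("top0.npz");t=z["im"];td=z["d"];z=np.load("side0.npz");s=z["im"];sd=z["d"]
def big(m):
    n,l,st,c=cv2.connectedComponentsWithStats(m.astype(np.uint8));i=1+np.argmax(st[1:,4]);return l==i,c[i],st[i]
ht=cv2.cvtColor(t,cv2.COLOR_RGB2HSV);hs=cv2.cvtColor(s,cv2.COLOR_RGB2HSV)
C={}
for n,h,thr,(x0,y0,x1,y1) in (("top",ht,110,(188,274,203,289)),("side",hs,60,(275,293,297,311))):
    q=np.zeros(h.shape[:2],bool);q[y0:y1,x0:x1]=True
    k=q&(h[...,1]<150 if n=="top" else h[...,2]<70)&(h[...,2]<thr)
    mm,c,st=big(k);print(n,"cap",c,st);C[n]=c;print(plane(n,*c,115))
p=two(C["top"],C["side"]);print(p)
g=(ht[...,1]>100)&(ht[...,0]>45)&(ht[...,0]<85)&(ht[...,2]>40)
C={}
for n,h,(x0,y0,x1,y1) in (("top",ht,(405,228,430,255)),("side",hs,(362,173,384,190))):
    q=np.zeros(h.shape[:2],bool);q[y0:y1,x0:x1]=True
    g=q&(h[...,0]>12)&(h[...,0]<32)&(h[...,1]>90)&(h[...,2]>150)
    mm,c,st=big(g);cn,_=cv2.findContours(g.astype(np.uint8),cv2.RETR_EXTERNAL,cv2.CHAIN_APPROX_NONE)
    e=cv2.fitEllipse(cv2.convexHull(np.concatenate(cn)));print(n,"brass",c,st,e);C[n]=e[0]
    dd=td if n=="top" else sd
    o,d=ray(n,*e[0]);print("depth",(o+d*np.median(dd[g])).round(1))
    for zz in(59,62,65):print(plane(n,*e[0],zz).round(1))
print(two(C["top"],C["side"]))
# nominal
for th in (31,31.5,32):
    a=np.radians(th);c=np.array([549.2,-144.3]);print(th,c+35*np.array([np.sin(a),-np.cos(a)]))
# marks on z=45, by hand from crop
def f(x,y,x0,y0,k=6): return (x+.5)/k-.5+x0,(y+.5)/k-.5+y0
a=plane("top",*f(403,152,340,205),45);b=plane("top",*f(500,294,340,205),45);print("marks",a,b,(a+b)/2,np.linalg.norm(a-b),np.degrees(np.arctan2(*(a-b)[1::-1])))
a=plane("side",*f(137,141,335,165),45);b=plane("side",*f(308,141,335,165),45);print("marks side",a,b,(a+b)/2,np.linalg.norm(a-b),np.degrees(np.arctan2(*(a-b)[1::-1])))
a=plane("top",*f(432,220,340,205),62);b=plane("top",*f(505,216,340,205),62);print("slot",np.degrees(np.arctan2(*(a-b)[1::-1])))
# stand side corners z=55
P=[plane("side",*f(x,y,195,250,4),55) for x,y in((313,233),(503,278),(437,433),(233,383))]
print("stand side",np.round(P,1),np.mean(P,0),[np.degrees(np.arctan2(*(P[i]-P[i-1])[1::-1])).round(1) for i in range(4)])
# base side corners z=12
P=[plane("side",*f(x,y,335,165),12) for x,y in((52,156),(372,156),(413,467),(62,467))]
print("base side",np.round(P,1),np.mean(P,0),[np.degrees(np.arctan2(*(P[i]-P[i-1])[1::-1])).round(1) for i in range(4)])
# handle top corners side z=111
P=[plane("side",*f(x,y,195,250,4),111) for x,y in((335,187),(412,197),(403,248),(322,237))]
print("handle side",np.round(P,1),np.mean(P,0),[np.degrees(np.arctan2(*(P[i]-P[i-1])[1::-1])).round(1) for i in range(4)])
E
```

```text
top cap [195.5625 281.0875] [191 276  10  11  80]
[495.32562138 192.67199866 115.        ]
side cap [285.48611111 302.56944444] [279 297  14  12 144]
[494.13659789 193.67703719 115.        ]
(array([495.1794419 , 192.8085277 , 113.74682757]), np.float64(0.62197222119218))
top brass [417.33802817 240.54225352] [411 234  14  14 142] ((417.2554931640625, 240.57803344726562), (13.435453414916992, 14.317893981933594), 100.37149047851562)
depth [ 566.7 -176.    57.9]
[ 566.5 -175.7   59. ]
[ 565.9 -174.9   62. ]
[ 565.3 -174.2   65. ]
side brass [370.325 181.525] [367 178   7   8  40] ((373.23101806640625, 183.07664489746094), (10.717406272888184, 12.882874488830566), 92.0858154296875)
depth [ 563.8 -175.5   58.5]
[ 563.5 -174.8   59. ]
[ 561.5 -170.9   62. ]
[ 559.6 -167.    65. ]
(array([ 565.63430527, -176.51016819,   57.42468773]), np.float64(2.393331506539216))
31 [ 567.22633262 -174.30085552]
31.5 [ 567.48744977 -174.14240575]
32 [ 567.74717425 -173.98168337]
marks [ 588.56604315 -161.41422298   45.        ] [ 545.67072766 -187.75874611   45.        ] [ 567.11838541 -174.58648454   4
[... 207 characters left out ...]
6 32.262157957974445
slot 92.46445575859315
stand side [[538.3 165.8  55. ]
 [470.5 147.9  55. ]
 [452.7 215.7  55. ]
 [520.9 234.5  55. ]] [495.61002269 190.96628505  55.        ] [np.float64(-75.8), np.float64(-165.2), np.float64(104.8), np.float64(15.4)]
base side [[ 630.  -183.5   12. ]
 [ 544.3 -237.6   12. ]
 [ 465.7 -107.6   12. ]
 [ 549.9  -54.4   12. ]] [ 547.48044321 -145.80816723   12.        ] [np.float64(-58.2), np.float64(-147.7), np.float64(121.2), np.float64(32.3)]
handle side [[510.7 186.5 111. ]
 [487.  176.8 111. ]
 [476.8 196.9 111. ]
 [501.3 206.7 111. ]] [493.93075747 191.72295953 111.        ] [np.float64(-65.1), np.float64(-157.8), np.float64(116.9), np.float64(22.0)]
```

```bash
cat >> h.py <<'E'
from scipy.spatial.transform import Rotation as Ro
def Rt(s=None):
    s=s or env.state();return Ro.from_euler("xyz",s["ee_rot"],degrees=True).as_matrix()
def st():
    s=env.state();R=Rt(s);print("t",round(s["time_s"],2),"tcp",s["ee_pos"].round(2),"x",R[:,0].round(3),"jaw yaw",np.degrees(np.arctan2(R[1,2],R[0,2])).round(2),"q",s["qpos"].round(1),"F",s["force"].round(2),"T",s["torque"].round(3),"w",round(s["gripper_width"],1))
def target(p,yaw,Rc=None,pc=None):
    "rows numbers to reach tcp p with tool down & jaw yaw"
    s=env.state();R=Rt(s) if Rc is None else Rc;pc=s["ee_pos"] if pc is None else pc
    a=np.radians(yaw);zj=np.array([np.cos(a),np.sin(a),0]);x=np.array([0,0,-1.]);y=np.cross(zj,x)
    G=np.stack([x,y,zj],1);rv=Ro.from_matrix(R.T@G).as_rotvec()/(2*np.pi);d=R.T@(np.asarray(p)-pc)/100
    print("row",d.round(4),rv.round(5),"dist",np.linalg.norm(d)*100,"ang",np.linalg.norm(rv)*360)
E
python3 - <<'E'
from h import *
st();print(Rt().round(3))
from h import *
z=np.load("top0.npz");t=z["im"]
cv2.imwrite("pics/t_drv.png",cv2.resize(t[265:305,170:235],None,fx=10,fy=10,interpolation=cv2.INTER_CUBIC)[:,:,::-1])
target([495,192.5,250],23)
target([495,192.5,250],-67)
E
```

```text
t 0.1 tcp [ 171.88 -548.24  213.21] x [-0.     0.002 -1.   ] jaw yaw -72.59 q [-73.7  18.3  89.7  -0.   72.   -1.1] F [ 0.03 -0.21 -0.  ] T [-0.005  0.034 -0.02 ] w 91.3
[[-0.     0.954  0.299]
 [ 0.002  0.299 -0.954]
 [-1.     0.    -0.002]]
row [-0.358   5.2992 -6.102 ] [-2.6553e-01 -1.9000e-04 -2.1000e-04] dist 808.9802730058315 ang 95.59261697674482
row [-0.358   5.2992 -6.102 ] [-1.553e-02 -2.500e-04 -2.000e-05] dist 808.9802730058315 ang 5.59333130748
```

View pics/t_drv.png

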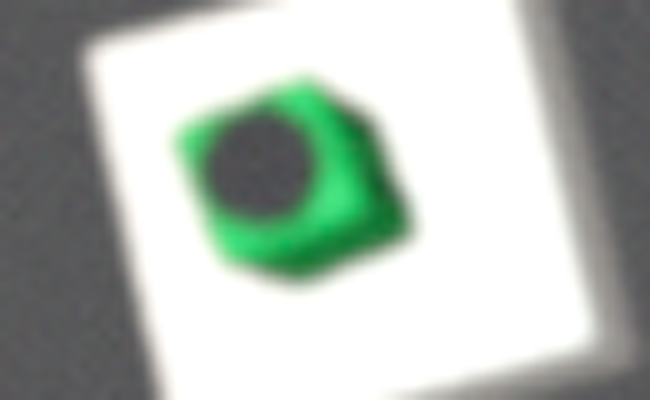

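Emit:
send_rows([
  [[-0.02,0.38,-0.435,0,0,0],[-0.05,0.757,-0.872,0,0,0],[-0.05,0.757,-0.872,0,0,0]],
], jaw=-0.3)

```text
time_s: 0.48
ee_pos: [218.9, -439.7, 219.0]
ee_rot: [165.8, 89.9, 93.4]
force: [0.2, 0.0, -0.3]
gripper_width: 64.2
```

Emit:
send_rows([
  [[-0.02,0.38,-0.435,0,0,0],[-0.05,0.757,-0.872,0,0,0],[-0.05,0.757,-0.872,0,0,0]],
])

```text
time_s: 0.85
ee_pos: [265.0, -335.1, 224.1]
ee_rot: [99.0, 90.0, 26.6]
force: [-0.3, -1.2, 0.4]
gripper_width: 59.5
```

Emit:
send_rows([
  [[-0.02,0.38,-0.435,0,0,0],[-0.05,0.757,-0.872,0,0,0],[-0.05,0.757,-0.872,0,0,0]],
])

```text
time_s: 1.23
ee_pos: [311.6, -230.0, 229.2]
ee_rot: [32.5, 90.0, -39.9]
force: [0.8, -0.2, -0.4]
gripper_width: 59.3
```

Emit:
send_rows([
  [[-0.02,0.38,-0.435,0,0,0],[-0.05,0.757,-0.872,0,0,0],[-0.05,0.757,-0.872,0,0,0]],
])

```text
time_s: 1.6
ee_pos: [358.2, -124.4, 234.1]
ee_rot: [36.0, 89.9, -36.3]
force: [-0.1, 0.1, -0.2]
gripper_width: 59.5
```

Emit:
send_rows([
  [[-0.02,0.38,-0.435,0,0,0],[-0.05,0.757,-0.872,0,0,0],[-0.05,0.757,-0.872,0,0,0]],
])

```text
time_s: 1.98
ee_pos: [404.6, -19.1, 238.9]
ee_rot: [28.5, 89.9, -43.9]
force: [-1.1, -1.2, -0.3]
gripper_width: 59.2
```

Emit:
send_rows([
  [[-0.02,0.38,-0.435,0,0,0],[-0.05,0.757,-0.872,0,0,0],[-0.05,0.757,-0.872,0,0,0]],
])

```text
time_s: 2.35
ee_pos: [451.0, 86.2, 243.5]
ee_rot: [5.9, 90.0, -66.6]
force: [-0.4, -0.2, -0.1]
gripper_width: 59.3
```

Emit:
send_rows([
  [[-0.02,0.3,-0.4,0,0,0],[-0.05,0.7,-0.8,0,0,0],[-0.05,0.7,-0.8,0,0,0],[-0.05,0.7,-0.8,0,0,0]],
])

```text
time_s: 2.85
ee_pos: [491.9, 180.8, 248.3]
ee_rot: [-53.6, 89.9, -126.4]
force: [-0.3, -0.2, -0.5]
gripper_width: 59.1
```

```bash
python3 - <<'E'
from h import *
st();target([495,192.5,180],-67)
target([495,192.5,130],-67)
E
```

```text
t 2.85 tcp [491.88 180.85 248.3 ] x [-0.001 -0.002 -1.   ] jaw yaw -72.73 q [19.  12.6 92.7 -0.1 74.9 91.7] F [-0.3  -0.18 -0.45] T [-0.024  0.03   0.023] w 59.1
row [ 0.6827  0.0658 -0.103 ] [-0.01591  0.00022  0.00033] dist 69.35928648834064 ang 5.7280387480508
row [ 1.1827  0.0668 -0.1038] [-0.01591  0.00022  0.00033] dist 118.91548529268161 ang 5.7280387480508
```

Emit:
send_rows([
  [[0.3,0.066,-0.1,-0.016,0,0],[0.68,0.066,-0.1,-0.016,0,0],[0.98,0.066,-0.1,-0.016,0,0],[0.98,0.066,-0.1,-0.016,0,0],[0.98,0.066,-0.1,-0.016,0,0]],
])

```text
time_s: 3.48
ee_pos: [495.9, 194.1, 152.3]
ee_rot: [76.2, 89.9, 9.3]
force: [-0.2, 0.0, 0.3]
gripper_width: 59.4
```

```bash
python3 - <<'E'
from h import *
st();target([495,192.5,70],-67)
for n in ("top","side"):
    im,d=env.grab_frame(n); cv2.imwrite(f"pics/{n}1.png",im[:,:,::-1])
    a=proj(n,[495,192,110]);u,v=int(a[0]),int(a[1])
    cv2.imwrite(f"pics/{n}1c.png",cv2.resize(im[max(v-60,0):v+60,max(u-80,0):u+80,::-1],None,fx=5,fy=5,interpolation=cv2.INTER_CUBIC))
E
```

```text
t 3.48 tcp [495.87 194.14 152.3 ] x [ 0.002  0.    -1.   ] jaw yaw -66.93 q [ 20.2  17.2 100.7  -0.   61.9  87.1] F [-0.23  0.02  0.29] T [0.045 0.038 0.012] w 59.4
row [ 0.823  -0.0161  0.0113] [ 2.1e-04  8.0e-05 -3.2e-04] dist 82.32181630074075 ang 0.13918538736457312
```

View pics/side1c.png

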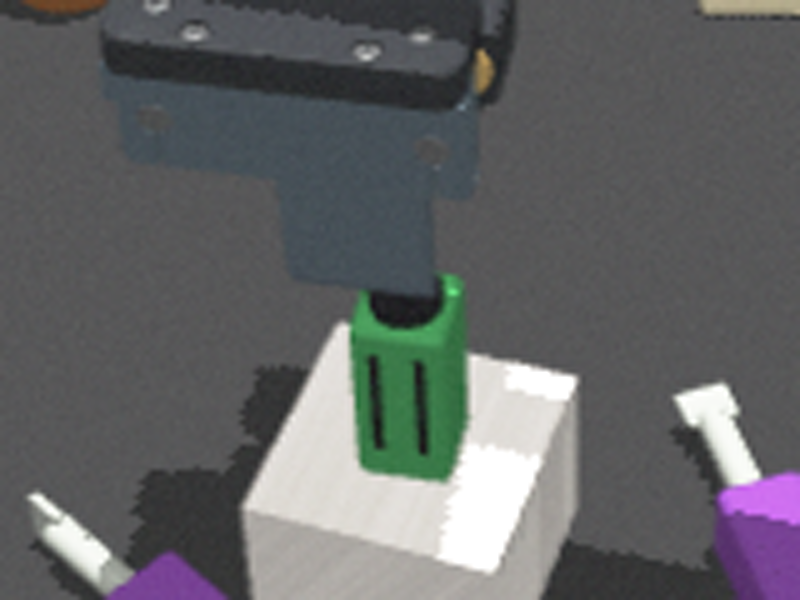

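View pics/side1.png

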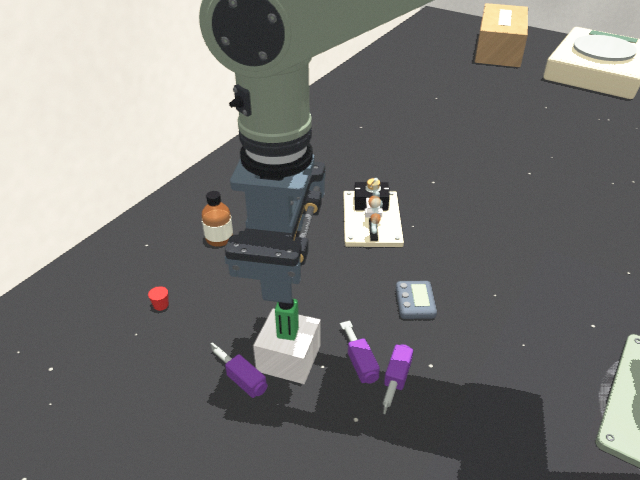

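View pics/top1.png

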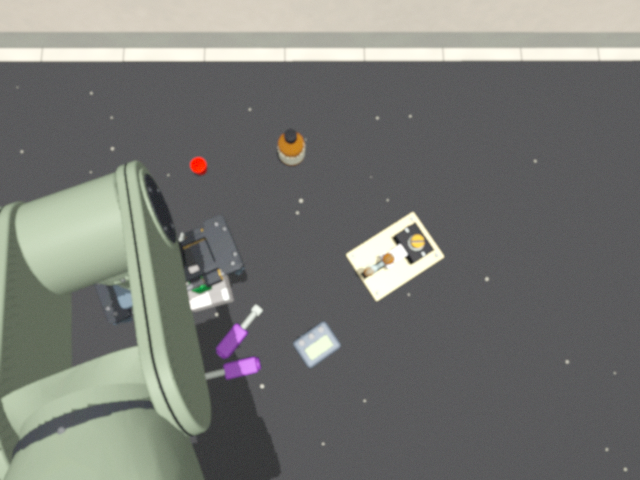

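```bash
python3 - <<'E'
from h import *
for p in ([495.9-13,194.1+32,152],[495.9,194.1,152],[495.2,192.6,111],[495.2,192.6,115]): print(proj("side",p))
a=proj("side",[495,192,110]);print(int(a[0])-80,int(a[1])-60)
E
```

```text
(np.float64(276.3379759142475), np.float64(301.3466110674926))
(np.float64(282.92108719183756), np.float64(281.4643272888276))
(np.float64(285.4162798556684), np.float64(303.89861923970375))
(np.float64(285.28998084302924), np.float64(301.73048112575793))
205 244
```

Emit:
send_rows([
  [[0.2,-0.016,0.011,0,0,0],[0.4,-0.016,0.011,0,0,0],[0.6,-0.016,0.011,0,0,0],[0.75,-0.016,0.011,0,0,0],[0.82,-0.016,0.011,0,0,0],[0.82,-0.016,0.011,0,0,0]],
])

```text
time_s: 4.32
ee_pos: [494.2, 193.6, 69.0]
ee_rot: [7.6, 90.0, -59.2]
force: [-1.0, -0.5, 0.2]
gripper_width: 59.5
```

Emit:
send_rows([
  [[0,0,0,0,0,0],[0,0,0,0,0,0],[0,0,0,0,0,0],[0,0,0,0,0,0],[0,0,0,0,0,0]],
], jaw=1, force=6)

```text
time_s: 4.95
ee_pos: [494.2, 193.6, 69.1]
ee_rot: [63.6, 90.0, -3.2]
force: [0.5, 0.3, 1.3]
gripper_width: 26.0
```

```bash
python3 - <<'E'
from h import *
st()
E
```

```text
t 4.95 tcp [494.18 193.58  69.13] x [ 0. -0. -1.] jaw yaw -66.83 q [ 20.2  22.2 107.1  -0.   50.7  87. ] F [0.47 0.29 1.27] T [-0.09   0.009  0.016] w 26.0
```

Emit:
send_rows([
  [[0,0,0,0,0,0],[0,0,0,0,0,0],[0,0,0,0,0,0]],
], force=40)

```text
time_s: 5.32
ee_pos: [494.2, 193.6, 69.1]
ee_rot: [64.4, 90.0, -2.5]
force: [0.0, -0.1, 2.8]
gripper_width: 26.0
```

Emit:
send_rows([
  [[-0.1,0,0,0,0,0],[-0.25,0,0,0,0,0],[-0.4,0,0,0,0,0],[-0.6,0,0,0,0,0],[-0.8,0,0,0,0,0],[-1,0,0,0,0,0],[-1,0,0,0,0,0]],
])

```text
time_s: 6.2
ee_pos: [494.8, 193.9, 171.0]
ee_rot: [86.7, 89.8, 19.9]
force: [0.2, 0.5, -1.3]
gripper_width: 25.9
```

Emit:
send_rows([
  [[-0.2,0,0,0,0,0],[-0.4,0,0,0,0,0],[-0.4,0,0,0,0,0],[-0.4,0,0,0,0,0]],
])

```text
time_s: 6.7
ee_pos: [493.2, 193.3, 207.7]
ee_rot: [-91.7, 89.9, -158.5]
force: [0.2, -0.2, 0.0]
gripper_width: 25.9
```

```bash
python3 - <<'E'
from h import *
st()
im,d=env.grab_frame("side"); cv2.imwrite("pics/side2.png",im[:,:,::-1]);np.savez("side2.npz",im=im,d=d)
u,v=map(int,proj("side",[495,193,140]))
cv2.imwrite("pics/side2c.png",cv2.resize(im[v-60:v+60,u-80:u+80,::-1],None,fx=5,fy=5,interpolation=cv2.INTER_CUBIC))
print(u-80,v-60)
E
```

```text
t 6.7 tcp [493.2  193.28 207.72] x [-0.002 -0.001 -1.   ] jaw yaw -66.83 q [20.2 14.5 96.  -0.  69.6 87. ] F [ 0.15 -0.23  0.02] T [ 0.005  0.019 -0.047] w 25.9
204 228
```

View pics/side2c.png

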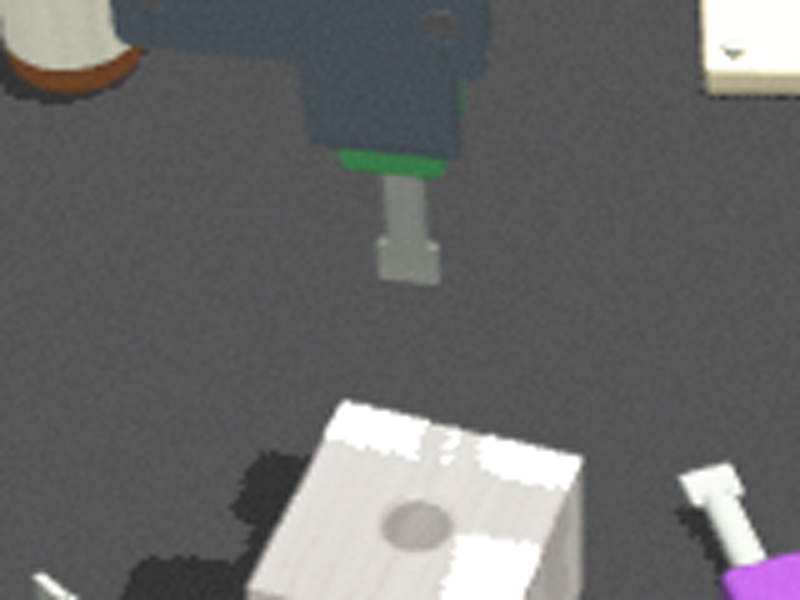

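```bash
python3 - <<'E'
from h import *
f=lambda x,y:((x+.5)/5-.5+204,(y+.5)/5-.5+228)
print("tip seen",f(409,281),"pred",proj("side",[493.2,193.3,148.6]))
print("tip at z148.6",plane("side",*f(409,281),148.6))
a,b=plane("side",*f(378,278),148.6),plane("side",*f(440,284),148.6);print(a,b,np.linalg.norm(a-b),np.degrees(np.arctan2(*(a-b)[1::-1])))
print("hole seen",plane("side",*f(418,526),55))
target([566.3,-175.2,200],2.5)
E
```

```text
tip seen (285.4, 283.8) pred (np.float64(285.1859224119187), np.float64(283.8618574569817))
tip at z148.6 [493.03796274 193.06806421 148.6       ]
[500.17497961 196.32307001 148.6       ] [485.91723341 189.82048674 148.6       ] 15.670574840739803 24.516482197239476
hole seen [495.07863443 192.5375076   55.        ]
row [ 0.0778 -0.777   3.6753] [-0.1926  -0.00027  0.00037] dist 375.7358751333529 ang 69.33453255450101
```

Emit:
send_rows([
  [[0,-0.1,0.3,0,0,0],[0,-0.15,0.65,0,0,0],[0,-0.195,0.92,0,0,0]],
])

```text
time_s: 7.12
ee_pos: [511.8, 100.1, 207.7]
ee_rot: [-97.3, 89.9, -164.1]
force: [0.2, 0.4, 0.1]
gripper_width: 25.9
```

Emit:
send_rows([
  [[0,-0.1,0.4,0,0,0],[0,-0.19,0.92,0,0,0]],
])

```text
time_s: 7.38
ee_pos: [530.4, 8.5, 207.8]
ee_rot: [-120.2, 89.9, 173.0]
force: [0.4, -0.2, -1.3]
gripper_width: 25.9
```

Emit:
send_rows([
  [[0,-0.1,0.4,0,0,0],[0,-0.19,0.92,0,0,0],[0,-0.19,0.92,0,0,0]],
])

```text
time_s: 7.75
ee_pos: [549.7, -85.8, 207.5]
ee_rot: [-95.1, 89.9, -162.2]
force: [-0.5, 0.3, -1.9]
gripper_width: 26.0
```

```bash
python3 - <<'E'
from h import *
st()
target([566.3,-175.2,200],2.5)
E
```

```text
t 7.75 tcp [549.72 -85.79 207.54] x [-0.002 -0.001 -1.   ] jaw yaw -67.09 q [-10.   16.9  92.6  -0.1  70.6  57.1] F [-0.47  0.31 -1.91] T [ 0.087 -0.006  0.013] w 26.0
row [ 0.0756 -0.1952  0.8882] [-0.1933  -0.00022  0.00026] dist 91.24998071287625 ang 69.58940238663595
```

Emit:
send_rows([
  [[0.07,-0.1,0.3,-0.025,0,0],[0.07,-0.15,0.6,-0.05,0,0],[0.07,-0.195,0.888,-0.08,0,0],[0.07,-0.195,0.888,-0.11,0,0],[0.07,-0.195,0.888,-0.138,0,0],[0.07,-0.195,0.888,-0.167,0,0],[0.07,-0.195,0.888,-0.193,0,0],[0.07,-0.195,0.888,-0.193,0,0],[0.07,-0.195,0.888,-0.193,0,0]],
])

```text
time_s: 8.88
ee_pos: [566.5, -171.4, 201.4]
ee_rot: [151.7, 89.9, 154.2]
force: [-0.3, 0.0, -0.6]
gripper_width: 26.1
```

```bash
python3 - <<'E'
from h import *
st()
target([566.3,-175.2,128],2.5)
im,d=env.grab_frame("side"); cv2.imwrite("pics/side3.png",im[:,:,::-1]);np.savez("side3.npz",im=im,d=d)
u,v=map(int,proj("side",[566,-175,90]))
cv2.imwrite("pics/side3c.png",cv2.resize(im[v-50:v+50,u-60:u+60,::-1],None,fx=6,fy=6,interpolation=cv2.INTER_CUBIC))
print(u-60,v-50)
im,d=env.grab_frame("top"); cv2.imwrite("pics/top3.png",im[:,:,::-1])
E
```

```text
t 8.88 tcp [ 566.54 -171.42  201.44] x [-0.001  0.    -1.   ] jaw yaw 2.55 q [-18.   20.3  88.5   0.   71.3 -20.5] F [-0.33  0.03 -0.62] T [-0.027 -0.107  0.028] w 26.1
row [ 0.7344 -0.038  -0.0034] [ 1.3e-04 -1.5e-04 -8.0e-05] dist 73.53843551677213 ang 0.0773028349801443
312 118
```

View pics/side3c.png

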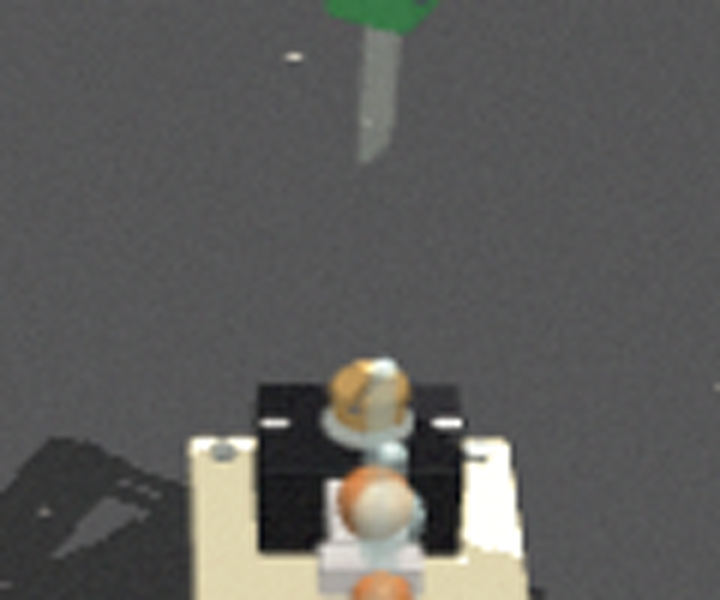

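View pics/top3.png

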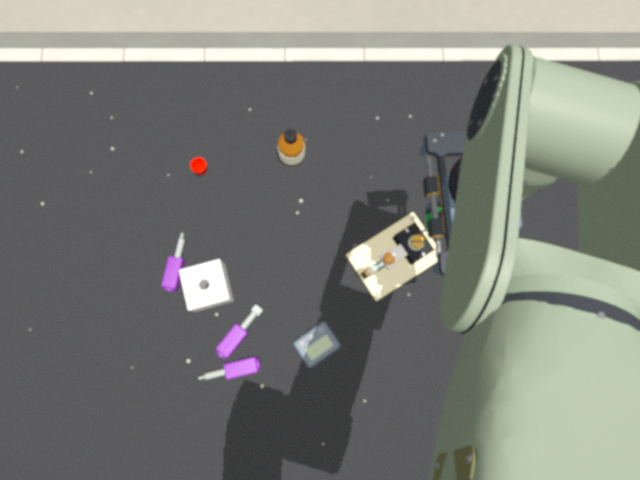

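```bash
python3 - <<'E'
from h import *
f=lambda x,y:((x+.5)/6-.5+312,(y+.5)/6-.5+118)
for z in (58,59,61,62): print(z,plane("side",*f(370,387),z).round(1))
print([tuple((np.array(proj("side",[566.3,-175.2,z]))-[312,118])*6) for z in (58,60,62)])
t=np.load("top0.npz");d=t["d"];
for v in range(234,248,2): print(np.array2string(np.array([ (lambda o,dd:(o+dd*d[v,u])[2])(*ray("top",u,v)) for u in range(408,428,2)]).round(1)))
s=np.load("side0.npz")["d"]
for v in range(176,188): print(np.array2string(np.array([ (lambda o,dd:(o+dd*s[v,u])[2])(*ray("side",u,v)) for u in range(365,384,2)]).round(1)))
E
```

```text
58 [ 565.6 -178.9   58. ]
59 [ 564.9 -177.6   59. ]
61 [ 563.6 -175.    61. ]
62 [ 563.  -173.7   62. ]
[(np.float64(359.4834139336), np.float64(389.7093141318289)), (np.float64(359.8365963905162), np.float64(384.1953725103932)), (np.float64(360.19062860394376), np.float64(378.6681643529046))]
[44.3 43.8 43.8 45.4 43.  43.4 44.4 45.5 12.7  9.8]
[43.5 45.3 44.6 58.8 59.6 58.6 58.5 44.9 41.6 12.7]
[46.2 47.  58.1 57.6 58.3 61.  59.1 58.7 42.8 44. ]
[44.1 49.2 60.3 58.4 60.8 59.4 59.3 57.5 41.5 45.9]
[45.1 50.7 53.5 53.4 52.2 54.8 53.7 51.5 43.6 45.2]
[46.1 48.  57.9 61.4 58.3 57.9 60.1 57.3 44.6 42. ]
[42.9 44.2 52.7 56.9 60.  55.8 58.3 45.5 42.6 43.3]
[ 0.1  1.9  3.1  2.   0.   2.4  1.4  0.9 -0.8  0.5]
[ 1.9  2.1  1.5 -1.3 -0.5  0.8  2.2 -0.5  1.9  1.5]
[  1.5   0.4   2.3   1.5   1.8 108.8 108.6   0.2   1.5   1.9]
[  3.2   1.4  61.3  60.   60.3 108.7 110.    0.6   1.    2.3]
[ -0.    1.9  61.6  58.9  62.  109.  106.7   0.4   1.4   0.3]
[-0.000e+00  6.210e+01  5.980e+01  6.160e+01  5.950e+01  1.059e+02
  1.060e+02  5.960e+01  1.700e+00  1.000e-01]
[ 44.4  58.4  58.9  58.7  55.6 104.9 102.8  62.7  45.3  46.8]
[ 47.8  59.5  61.6  59.8  57.2 102.9 102.7  60.7  45.8  45. ]
[ 44.8  56.   60.   57.6  61.3 101.8  97.9  60.   44.3  45.1]
[45.5 46.7 59.2 55.8 94.5 95.8 98.  55.3 46.  45.1]
[44.  45.5 56.1 55.1 94.1 95.2 95.5 54.6 46.9 43.9]
[44.1 46.8 51.9 56.6 94.9 94.1 92.7 51.9 46.2 45.4]
```

```bash
python3 - <<'E'
from h import *
t=np.load("top0.npz");d=t["d"];g=cv2.cvtColor(t["im"],cv2.COLOR_RGB2GRAY).astype(float)
Z=np.zeros((480,640))
for v in range(232,252):
    for u in range(408,428):
        o,dd=ray("top",u,v);Z[v,u]=(o+dd*d[v,u])[2]
for v in range(233,250): print(v,Z[v,413:422].mean().round(2),g[v,413:422].mean().round(1), g[v,412:416].mean().round(1),g[v,419:423].mean().round(1))
for v in(241,241.5,242): print(plane("top",417.3,v,59.2),plane("top",417.3,v,54.2))
E
```

```text
233 44.05 99.3 91.5 109.5
234 44.18 134.4 119.0 122.0
235 44.75 174.7 156.0 153.2
236 55.61 201.6 187.0 184.2
237 58.59 213.7 204.0 204.0
238 59.33 214.8 208.8 209.8
239 58.12 207.4 205.0 202.8
240 58.24 190.8 191.2 186.5
241 53.36 184.7 181.8 185.0
242 53.77 202.1 196.2 203.0
243 59.36 216.8 210.5 215.8
244 59.32 217.1 207.2 216.5
245 58.21 213.9 196.5 215.5
246 57.8 207.2 182.8 212.2
247 55.78 201.6 181.0 204.0
248 49.33 201.1 192.8 188.2
249 45.68 191.2 189.2 159.8
[ 565.66615701 -175.66359903   59.2       ] [ 566.60031451 -176.87550196   54.2       ]
[ 564.78234828 -175.61314228   59.2       ] [ 565.71107702 -176.82473528   54.2       ]
[ 563.8988986  -175.56270603   59.2       ] [ 564.8222008  -176.77398923   54.2       ]
```

Emit:
send_rows([
  [[0.2,-0.049,-0.01,0,0,0],[0.4,-0.049,-0.01,0,0,0],[0.6,-0.049,-0.01,0,0,0],[0.74,-0.049,-0.01,0,0,0],[0.79,-0.049,-0.01,0,0,0],[0.79,-0.049,-0.01,0,0,0],[0.79,-0.049,-0.01,0,0,0]],
])

```text
time_s: 9.85
ee_pos: [566.5, -177.2, 123.7]
ee_rot: [-24.5, 89.9, -21.9]
force: [-0.2, -0.5, -0.5]
gripper_width: 25.7
```

```bash
python3 - <<'E'
from h import *
st()
target([565.5,-176.3,118],2.5)
im,d=env.grab_frame("side")
u,v=map(int,proj("side",[566,-175,70]))
cv2.imwrite("pics/side4c.png",cv2.resize(im[v-30:v+30,u-40:u+40,::-1],None,fx=10,fy=10,interpolation=cv2.INTER_CUBIC))
print(u-40,v-30)
E
```

```text
t 9.85 tcp [ 566.55 -177.21  123.75] x [ 0.002 -0.001 -1.   ] jaw yaw 2.64 q [-18.5  23.8  94.8  -0.   61.2 -21.1] F [-0.16 -0.46 -0.46] T [-0.047 -0.134 -0.032] w 25.7
row [ 0.0575  0.0097 -0.0101] [0.00039 0.00024 0.00011] dist 5.913421357563327 ang 0.171727895457065
332 147
```

View pics/side4c.png

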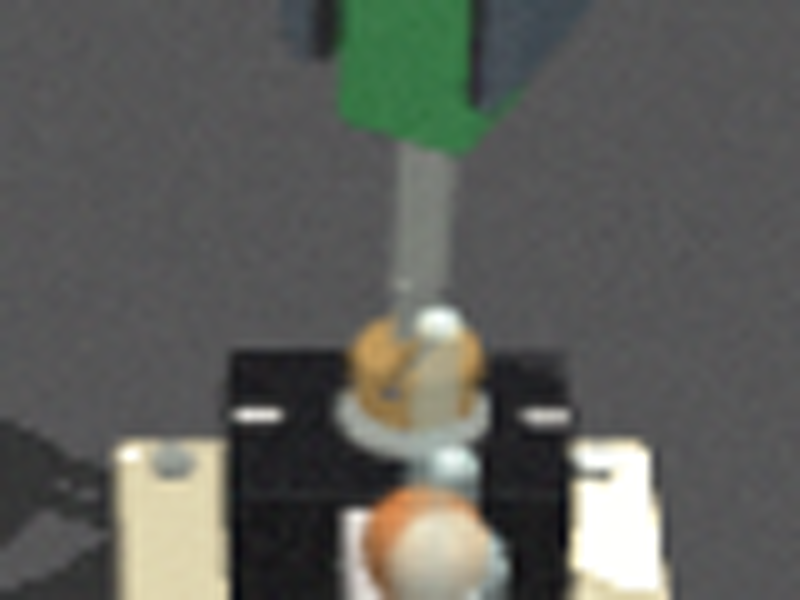

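Emit:
send_rows([
  [[0.01,0.008,-0.01,0,0,0],[0.03,0.008,-0.01,0,0,0],[0.045,0.008,-0.01,0,0,0],[0.052,0.008,-0.01,0,0,0],[0.055,0.008,-0.01,0,0,0],[0.058,0.008,-0.01,0,0,0],[0.058,0.008,-0.01,0,0,0]],
])

```text
time_s: 10.78
ee_pos: [565.1, -176.3, 117.2]
ee_rot: [-24.0, 90.0, -21.4]
force: [1.0, 0.3, -1.7]
gripper_width: 26.1
```

```bash
python3 - <<'E'
from h import *
st()
E
```

```text
t 10.78 tcp [ 565.05 -176.31  117.18] x [ 0. -0. -1.] jaw yaw 2.64 q [-18.4  24.1  95.5  -0.   60.4 -21.1] F [ 1.01  0.34 -1.69] T [ 0.035 -0.207  0.012] w 26.1
```

Emit:
send_rows([
  [[0.005,0,0,0,0,0],[0.01,0,0,0,0,0],[0.01,0,0,0,0,0]],
])

```text
time_s: 11.15
ee_pos: [565.0, -176.3, 116.2]
ee_rot: [-28.3, 90.0, -25.7]
force: [1.5, -1.0, -1.9]
gripper_width: 25.7
```

```bash
python3 - <<'E'
from h import *
st()
E
```

```text
t 11.15 tcp [ 565.05 -176.3   116.16] x [ 0. -0. -1.] jaw yaw 2.65 q [-18.4  24.1  95.6  -0.   60.3 -21.1] F [ 1.48 -1.05 -1.92] T [-0.069 -0.233 -0.008] w 25.7
```

Emit:
send_rows([
  [[0.005,0,0,0,0,0],[0.01,0,0,0,0,0],[0.01,0,0,0,0,0]],
])

```text
time_s: 11.52
ee_pos: [565.0, -176.3, 115.1]
ee_rot: [-30.0, 90.0, -27.4]
force: [1.4, 0.9, -1.0]
gripper_width: 25.7
```

```bash
python3 - <<'E'
from h import *
st()
E
```

```text
t 11.53 tcp [ 565.05 -176.29  115.15] x [ 0. -0. -1.] jaw yaw 2.65 q [-18.4  24.2  95.6  -0.   60.1 -21.1] F [ 1.38  0.93 -1.01] T [-0.006 -0.314  0.009] w 25.7
```

Emit:
send_rows([
  [[0.005,0,0,0,0,0],[0.01,0,0,0,0,0],[0.01,0,0,0,0,0]],
])

```text
time_s: 11.9
ee_pos: [565.0, -176.3, 114.2]
ee_rot: [-28.2, 90.0, -25.5]
force: [0.4, 1.0, -0.9]
gripper_width: 25.9
```

```bash
python3 - <<'E'
from h import *
st()
E
```

```text
t 11.9 tcp [ 565.03 -176.31  114.17] x [ 0. -0. -1.] jaw yaw 2.64 q [-18.4  24.2  95.7  -0.   60.  -21.1] F [ 0.42  1.02 -0.88] T [-0.035 -0.381 -0.048] w 25.9
```

Emit:
send_rows([
  [[0.0,0,0.003,0,0,0],[0.003,0,0.006,0,0,0],[0.005,0,0.006,0,0,0],[0.005,0,0.006,0,0,0]],
])

```text
time_s: 12.4
ee_pos: [565.2, -176.2, 113.8]
ee_rot: [-176.6, 90.0, -173.9]
force: [-1.3, 1.0, 0.8]
gripper_width: 26.0
```

```bash
python3 - <<'E'
from h import *
st()
E
```

```text
t 12.4 tcp [ 565.25 -176.25  113.77] x [-0.001 -0.    -1.   ] jaw yaw 2.65 q [-18.4  24.3  95.7  -0.   60.  -21.1] F [-1.34  0.95  0.8 ] T [-0.069  0.098  0.007] w 26.0
```

Emit:
send_rows([
  [[0.005,0,0,0,0,0],[0.01,0,0,0,0,0],[0.01,0,0,0,0,0]],
])

```text
time_s: 12.78
ee_pos: [565.3, -176.3, 112.9]
ee_rot: [-164.4, 90.0, -161.7]
force: [-3.6, -0.6, 5.0]
gripper_width: 25.8
```

```bash
python3 - <<'E'
from h import *
st()
E
```

```text
t 12.78 tcp [ 565.31 -176.27  112.93] x [-0. -0. -1.] jaw yaw 2.65 q [-18.4  24.3  95.7  -0.   59.9 -21.1] F [-3.59 -0.61  4.98] T [0.103 0.457 0.046] w 25.8
```

Emit:
send_rows([
  [[0.002,0,-0.002,0,0,0],[0.006,0,-0.003,0,0,0],[0.006,0,-0.003,0,0,0]],
])

```text
time_s: 13.15
ee_pos: [565.3, -176.3, 112.4]
ee_rot: [-29.5, 90.0, -26.9]
force: [-1.6, -0.0, 5.6]
gripper_width: 26.2
```

```bash
cat >> h.py <<'E'
def avg(n=5):
    F=[];T=[]
    for _ in range(n):
        s=env.state();F.append(s["force"]);T.append(s["torque"]);env.grab_frame("side")
    print("avgF",np.mean(F,0).round(2),"avgT",np.mean(T,0).round(3))
E
python3 - <<'E'
from h import *
avg(5);st()
E
```

```text
avgF [-1.99  0.55  5.67] avgT [ 0.075  0.455 -0.003]
t 13.4 tcp [ 565.29 -176.26  112.4 ] x [ 0. -0. -1.] jaw yaw 2.65 q [-18.4  24.4  95.8  -0.   59.8 -21.1] F [-2.04 -0.34  6.31] T [0.066 0.466 0.08 ] w 25.8
```

Emit:
send_rows([
  [[0.002,0,-0.002,0,0,0],[0.004,0,-0.004,0,0,0],[0.004,0,-0.004,0,0,0]],
])

```text
time_s: 13.78
ee_pos: [565.2, -176.3, 112.3]
ee_rot: [-11.7, 89.9, -9.1]
force: [-2.3, 0.9, 6.7]
gripper_width: 25.7
```

```bash
python3 - <<'E'
from h import *
avg(4);st()
E
```

```text
avgF [-2.36  0.83  6.23] avgT [ 0.187  0.345 -0.013]
t 13.97 tcp [ 565.2  -176.27  112.23] x [ 0.001 -0.    -1.   ] jaw yaw 2.65 q [-18.4  24.3  95.9   0.   59.7 -21.1] F [-2.06  0.44  6.75] T [0.083 0.366 0.051] w 25.8
```

Emit:
send_rows([
  [[0.003,0,-0.001,0,0,0],[0.003,0,-0.001,0.009,0,0],[0.003,0,-0.001,0.018,0,0],[0.003,0,-0.001,0.028,0,0],[0.003,0,-0.001,0.028,0,0]],
])

```text
time_s: 14.6
ee_pos: [565.6, -176.5, 112.2]
ee_rot: [-8.0, 89.9, -15.4]
force: [-1.8, 0.8, 5.5]
gripper_width: 25.9
```

```bash
python3 - <<'E'
from h import *
avg(4);st()
E
```

```text
avgF [-1.37  0.38  6.65] avgT [0.052 0.207 0.014]
t 14.8 tcp [ 565.64 -176.46  112.16] x [ 0.002 -0.001 -1.   ] jaw yaw -7.43 q [-18.4  24.3  95.9   0.   59.6 -11. ] F [-1.48  1.34  6.38] T [0.007 0.177 0.01 ] w 26.1
```

Emit:
send_rows([
  [[0,0,0,0.01,0,0],[0,0,0,0.02,0,0],[0,0,0,0.03,0,0],[0,0,0,0.04,0,0]],
])

```text
time_s: 15.3
ee_pos: [565.5, -176.4, 112.1]
ee_rot: [6.7, 89.9, -15.2]
force: [-1.3, 1.2, 7.1]
gripper_width: 25.7
```

```bash
python3 - <<'E'
from h import *
avg(4);st()
E
```

```text
avgF [-1.76  0.59  7.11] avgT [0.093 0.272 0.022]
t 15.5 tcp [ 565.51 -176.46  112.14] x [ 0.002 -0.001 -1.   ] jaw yaw -21.83 q [-18.4  24.3  95.9   0.   59.7   3.4] F [-2.44  0.74  6.46] T [ 0.117  0.235 -0.001] w 26.1
```

Emit:
send_rows([
  [[0,0,0,0.01,0,0],[0,0,0,0.02,0,0],[0,0,0,0.03,0,0],[0,0,0,0.04,0,0]],
])

```text
time_s: 16.0
ee_pos: [565.4, -176.4, 112.1]
ee_rot: [22.4, 89.9, -14.0]
force: [-1.3, 0.1, 7.3]
gripper_width: 25.8
```

```bash
python3 - <<'E'
from h import *
avg(4);st()
E
```

```text
avgF [-1.33  0.48  7.08] avgT [0.111 0.331 0.031]
t 16.2 tcp [ 565.43 -176.36  112.11] x [ 0.002 -0.    -1.   ] jaw yaw -36.23 q [-18.4  24.3  95.9   0.   59.7  17.8] F [-1.4   0.46  7.23] T [0.177 0.353 0.007] w 26.0
```

Emit:
send_rows([
  [[0,0,0,0.01,0,0],[0,0,0,0.02,0,0],[0,0,0,0.03,0,0],[0,0,0,0.04,0,0],[0,0,0,0.05,0,0]],
])

```text
time_s: 16.82
ee_pos: [565.3, -176.3, 112.1]
ee_rot: [44.4, 89.9, -9.9]
force: [-2.5, 1.1, 7.1]
gripper_width: 25.7
```

```bash
python3 - <<'E'
from h import *
avg(4);st()
E
```

```text
avgF [-1.83  0.89  6.85] avgT [0.158 0.379 0.009]
t 17.02 tcp [ 565.33 -176.3   112.07] x [ 0.002 -0.    -1.   ] jaw yaw -54.23 q [-18.4  24.3  95.9   0.   59.7  35.8] F [-1.71  1.09  7.33] T [ 0.215  0.372 -0.048] w 25.7
```

Emit:
send_rows([
  [[0,0,0,0.004,0,0],[0,0,0,0.008,0,0],[0,0,0,0.012,0,0]],
])

```text
time_s: 17.4
ee_pos: [565.3, -176.3, 112.1]
ee_rot: [49.1, 89.9, -9.5]
force: [-1.6, 1.3, 7.1]
gripper_width: 25.8
```

```bash
python3 - <<'E'
from h import *
avg(6);st()
E
```

```text
avgF [-1.85  1.09  6.73] avgT [0.179 0.352 0.034]
t 17.7 tcp [ 565.3  -176.27  112.08] x [ 0.002 -0.    -1.   ] jaw yaw -58.55 q [-18.4  24.3  95.9   0.   59.7  40.1] F [-1.11 -0.3   6.48] T [0.184 0.377 0.05 ] w 25.7
```

Emit:
send_rows([
  [[0,0,0,0.003,0,0],[0,0,0,0.006,0,0]],
])

```text
time_s: 17.95
ee_pos: [565.3, -176.3, 112.1]
ee_rot: [53.4, 89.9, -7.4]
force: [-1.1, 0.4, 6.4]
gripper_width: 26.1
```

```bash
python3 - <<'E'
from h import *
avg(6);st()
E
```

```text
avgF [-1.64  0.73  6.58] avgT [0.207 0.401 0.03 ]
t 18.25 tcp [ 565.33 -176.27  112.11] x [ 0.002 -0.    -1.   ] jaw yaw -60.71 q [-18.4  24.3  95.9   0.   59.7  42.3] F [-1.82 -0.11  6.71] T [0.2   0.41  0.049] w 25.6
```

Emit:
send_rows([
  [[0,0,0,0.003,0,0],[0,0,0,0.005,0,0]],
])

```text
time_s: 18.5
ee_pos: [565.3, -176.3, 112.1]
ee_rot: [54.6, 89.9, -7.9]
force: [-1.7, 1.0, 6.1]
gripper_width: 25.9
```

```bash
python3 - <<'E'
from h import *
avg(6);st()
E
```

```text
avgF [-1.72  1.    6.21] avgT [0.2   0.398 0.041]
t 18.8 tcp [ 565.3  -176.27  112.1 ] x [ 0.002 -0.    -1.   ] jaw yaw -62.51 q [-18.4  24.3  95.9   0.   59.7  44.1] F [-1.74  0.14  6.45] T [0.186 0.444 0.087] w 25.7
```

Emit:
send_rows([
  [[0,0,0,0.002,0,0],[0,0,0,0.003,0,0]],
])

```text
time_s: 19.05
ee_pos: [565.3, -176.2, 112.1]
ee_rot: [55.8, 89.9, -7.8]
force: [-0.9, 1.0, 7.0]
gripper_width: 25.8
```

```bash
python3 - <<'E'
from h import *
avg(6);st()
E
```

```text
avgF [-1.65  0.62  6.48] avgT [0.238 0.393 0.035]
t 19.35 tcp [ 565.29 -176.24  112.08] x [ 0.002 -0.    -1.   ] jaw yaw -63.59 q [-18.4  24.3  95.9   0.   59.7  45.1] F [-1.24 -0.41  6.92] T [0.154 0.428 0.023] w 26.0
```

Emit:
send_rows([
  [[0,0,0,0.001,0,0],[0,0,0,0.002,0,0],[0,0,0,0.002,0,0]],
])

```text
time_s: 19.73
ee_pos: [565.3, -176.3, 112.1]
ee_rot: [57.7, 89.9, -6.6]
force: [-1.9, 1.8, 6.8]
gripper_width: 25.9
```

```bash
python3 - <<'E'
from h import *
avg(6);st()
E
```

```text
avgF [-1.73  0.92  6.68] avgT [0.179 0.401 0.037]
t 20.02 tcp [ 565.32 -176.24  112.08] x [ 0.002 -0.    -1.   ] jaw yaw -64.31 q [-18.4  24.3  95.9   0.   59.7  45.9] F [-1.29 -0.17  7.12] T [0.216 0.379 0.035] w 25.9
```

Emit:
send_rows([
  [[0,0,0,0.001,0,0],[0,0,0,0.002,0,0],[0,0,0,0.002,0,0]],
])

```text
time_s: 20.4
ee_pos: [565.3, -176.3, 112.1]
ee_rot: [58.2, 89.9, -6.8]
force: [-0.6, 1.2, 6.7]
gripper_width: 25.9
```

```bash
python3 - <<'E'
from h import *
avg(6);st()
E
```

```text
avgF [-1.48  0.9   7.1 ] avgT [0.202 0.412 0.023]
t 20.7 tcp [ 565.3  -176.25  112.1 ] x [ 0.002 -0.    -1.   ] jaw yaw -65.03 q [-18.4  24.3  95.9   0.   59.7  46.6] F [-1.9   1.12  6.86] T [0.223 0.443 0.053] w 25.7
```

Emit:
send_rows([
  [[0,0,0,0.001,0,0],[0,0,0,0.002,0,0],[0,0,0,0.003,0,0]],
])

```text
time_s: 21.08
ee_pos: [565.3, -176.2, 112.1]
ee_rot: [61.3, 89.9, -4.9]
force: [-2.3, 0.7, 6.4]
gripper_width: 26.2
```

```bash
python3 - <<'E'
from h import *
avg(6);st()
E
```

```text
avgF [-1.6   0.93  6.6 ] avgT [0.183 0.399 0.026]
t 21.38 tcp [ 565.29 -176.24  112.06] x [ 0.002 -0.    -1.   ] jaw yaw -66.11 q [-18.4  24.3  95.9   0.   59.7  47.7] F [-1.    0.68  6.51] T [0.267 0.466 0.04 ] w 26.0
```

Emit:
send_rows([
  [[0,0,0,0.001,0,0],[0,0,0,0.002,0,0],[0,0,0,0.002,0,0]],
])

```text
time_s: 21.75
ee_pos: [565.3, -176.2, 112.1]
ee_rot: [61.3, 89.9, -5.5]
force: [-1.5, 0.6, 6.8]
gripper_width: 25.6
```

```bash
python3 - <<'E'
from h import *
avg(6);st()
E
```

```text
avgF [-1.67  0.84  7.01] avgT [0.237 0.397 0.053]
t 22.05 tcp [ 565.32 -176.21  112.08] x [ 0.002 -0.    -1.   ] jaw yaw -66.83 q [-18.4  24.3  95.9   0.   59.7  48.4] F [-0.83  1.53  6.78] T [ 0.214  0.451 -0.032] w 25.8
```

```bash
python3 - <<'E'
from h import *
im,d=env.grab_frame("side")
u,v=map(int,proj("side",[566,-175,75]))
cv2.imwrite("pics/side5c.png",cv2.resize(im[v-30:v+30,u-40:u+40,::-1],None,fx=10,fy=10,interpolation=cv2.INTER_CUBIC))
im,d=env.grab_frame("top")
u,v=map(int,proj("top",[566,-175,75]))
cv2.imwrite("pics/top5c.png",cv2.resize(im[v-30:v+30,u-40:u+40,::-1],None,fx=10,fy=10,interpolation=cv2.INTER_CUBIC))
E
```

```text
(no output)
```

View pics/side5c.png

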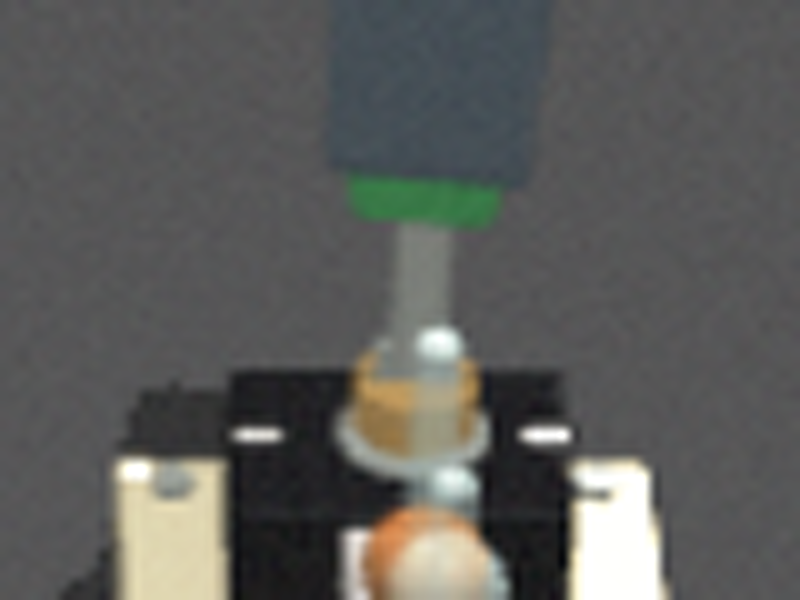

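View pics/top5c.png

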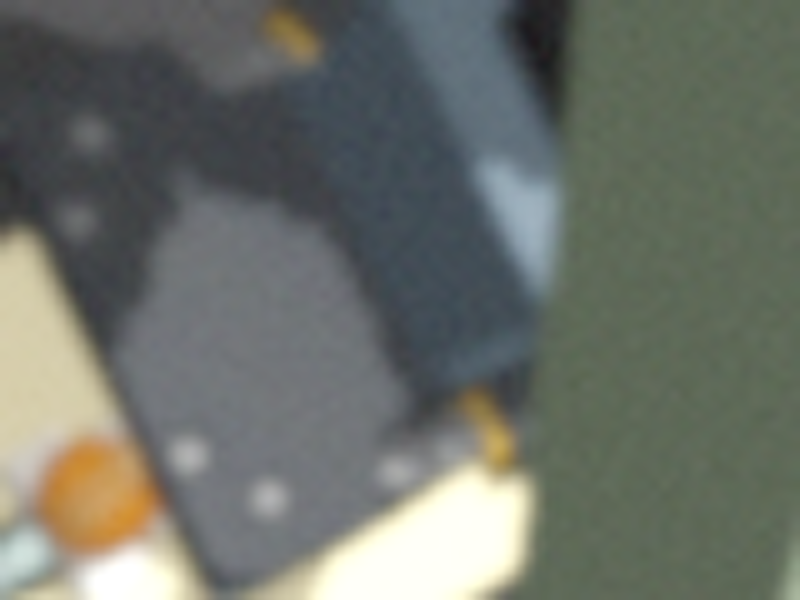

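Emit:
send_rows([
  [[0,0,0,0.001,0,0],[0,0,0,0.002,0,0],[0,0,0,0.002,0,0]],
])

```text
time_s: 22.52
ee_pos: [565.3, -176.2, 112.1]
ee_rot: [63.4, 89.9, -4.1]
force: [-2.6, 1.8, 6.9]
gripper_width: 25.8
```

```bash
python3 - <<'E'
from h import *
avg(8);st()
E
```

```text
avgF [-1.57  0.96  6.65] avgT [0.234 0.399 0.046]
t 22.93 tcp [ 565.32 -176.19  112.08] x [ 0.002 -0.    -1.   ] jaw yaw -67.55 q [-18.4  24.3  95.9   0.   59.7  49.1] F [-1.19  0.67  6.62] T [0.27  0.418 0.014] w 26.0
```

Emit:
send_rows([
  [[0,0,0,0.001,0,0],[0,0,0,0.002,0,0],[0,0,0,0.002,0,0]],
])

```text
time_s: 23.3
ee_pos: [565.3, -176.2, 112.1]
ee_rot: [64.8, 89.9, -3.5]
force: [-1.3, 0.9, 6.8]
gripper_width: 25.9
```

```bash
python3 - <<'E'
from h import *
avg(8);st()
E
```

```text
avgF [-1.44  0.81  6.8 ] avgT [0.241 0.383 0.075]
t 23.7 tcp [ 565.33 -176.17  112.07] x [ 0.002 -0.    -1.   ] jaw yaw -68.26 q [-18.4  24.3  95.9   0.   59.7  49.8] F [-1.96  0.37  6.34] T [0.266 0.364 0.135] w 25.6
```

Emit:
send_rows([
  [[0,0,0,0.001,0,0],[0,0,0,0.002,0,0],[0,0,0,0.002,0,0]],
])

```text
time_s: 24.08
ee_pos: [565.3, -176.2, 112.1]
ee_rot: [65.2, 89.9, -3.8]
force: [-0.9, 1.6, 7.4]
gripper_width: 25.7
```

```bash
python3 - <<'E'
from h import *
avg(10);st()
E
```

```text
avgF [-1.58  1.05  6.74] avgT [0.266 0.386 0.113]
t 24.57 tcp [ 565.29 -176.15  112.01] x [ 0.001 -0.    -1.   ] jaw yaw -68.98 q [-18.4  24.3  95.9   0.   59.7  50.5] F [-1.71  1.01  6.05] T [0.214 0.435 0.094] w 25.7
```

Emit:
send_rows([
  [[0,0,0,-0.003,0,0],[0,0,0,-0.006,0,0],[-0.01,0,0,-0.006,0,0],[-0.03,0,0,-0.006,0,0],[-0.08,0,0,-0.006,0,0],[-0.15,0,0,-0.006,0,0],[-0.3,0,0,-0.006,0,0],[-0.5,0,0,-0.006,0,0],[-0.7,0,0,-0.006,0,0],[-0.9,0,0,-0.006,0,0],[-0.9,0,0,-0.006,0,0]],
])

```text
time_s: 25.95
ee_pos: [565.9, -176.7, 203.9]
ee_rot: [47.7, 89.7, -19.1]
force: [-0.5, 0.6, -1.3]
gripper_width: 25.6
```

```bash
python3 - <<'E'
from h import *
avg(2);st()
im,d=env.grab_frame("side")
u,v=map(int,proj("side",[566,-175,60]))
cv2.imwrite("pics/side6c.png",cv2.resize(im[v-30:v+30,u-40:u+40,::-1],None,fx=10,fy=10,interpolation=cv2.INTER_CUBIC))
im,d=env.grab_frame("top")
cv2.imwrite("pics/top6.png",im[:,:,::-1])
target([494.2,193.6,205],-66.9)
E
```

```text
avgF [ 0.08  0.53 -1.22] avgT [ 0.009 -0.001 -0.017]
t 26.05 tcp [ 564.51 -176.24  201.37] x [-0. -0. -1.] jaw yaw -66.84 q [-18.4  20.2  88.6  -0.   71.2  48.4] F [-0.37 -0.38 -0.87] T [-0.045  0.058 -0.009] w 26.0
row [-0.0422  0.8112 -3.674 ] [ 0.00018 -0.00018  0.00022] dist 376.2752951778531 ang 0.12246449197753823
```

View pics/side6c.png

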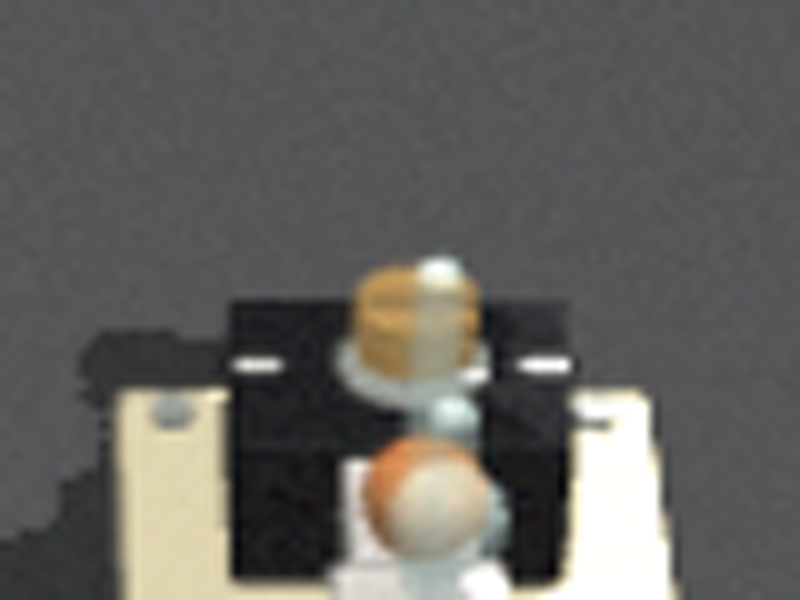

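Emit:
send_rows([
  [[0,0.07,-0.3,0,0,0],[0,0.14,-0.65,0,0,0],[0,0.203,-0.919,0,0,0]],
])

```text
time_s: 26.52
ee_pos: [546.3, -82.6, 200.3]
ee_rot: [-126.4, 89.9, 166.8]
force: [0.2, -0.3, -1.4]
gripper_width: 26.0
```

Emit:
send_rows([
  [[0,0.1,-0.45,0,0,0],[0,0.203,-0.919,0,0,0]],
])

```text
time_s: 26.78
ee_pos: [529.0, 9.8, 200.4]
ee_rot: [-115.0, 89.9, 178.1]
force: [0.3, -0.0, -1.0]
gripper_width: 25.5
```

Emit:
send_rows([
  [[0,0.1,-0.45,0,0,0],[0,0.203,-0.919,0,0,0]],
])

```text
time_s: 27.02
ee_pos: [511.5, 102.4, 200.5]
ee_rot: [-98.7, 89.9, -165.5]
force: [0.3, 0.1, -1.0]
gripper_width: 25.4
```

Emit:
send_rows([
  [[0,0.1,-0.45,0,0,0],[0,0.18,-0.8,0,0,0],[0,0.203,-0.919,0,0,0],[0,0.203,-0.919,0,0,0],[0,0.203,-0.919,0,0,0]],
])

```text
time_s: 27.65
ee_pos: [494.9, 192.5, 201.1]
ee_rot: [-46.1, 89.9, -113.0]
force: [0.0, -1.1, -1.5]
gripper_width: 25.8
```

```bash
python3 - <<'E'
from h import *
im,d=env.grab_frame("side")
avg(2);st()
target([494.2,193.6,150],-66.9)
u,v=map(int,proj("side",[495,193,140]))
cv2.imwrite("pics/side7c.png",cv2.resize(im[v-60:v+60,u-80:u+80,::-1],None,fx=5,fy=5,interpolation=cv2.INTER_CUBIC))
im,d=env.grab_frame("top")
cv2.imwrite("pics/top7c.png",cv2.resize(im[205:305,340:450,::-1],None,fx=6,fy=6,interpolation=cv2.INTER_CUBIC))
E
```

```text
avgF [ 0.12 -0.53 -0.74] avgT [-0.027 -0.009 -0.027]
t 27.8 tcp [495.03 192.56 201.29] x [-0. -0. -1.] jaw yaw -66.92 q [20.  14.9 96.5 -0.  68.7 87. ] F [-0.14 -0.38 -1.92] T [-0.023 -0.038 -0.004] w 25.9
row [ 0.5129 -0.0034 -0.013 ] [-5.e-05  5.e-05  3.e-05] dist 51.31089435439213 ang 0.029607962303016353
```

View pics/side7c.png

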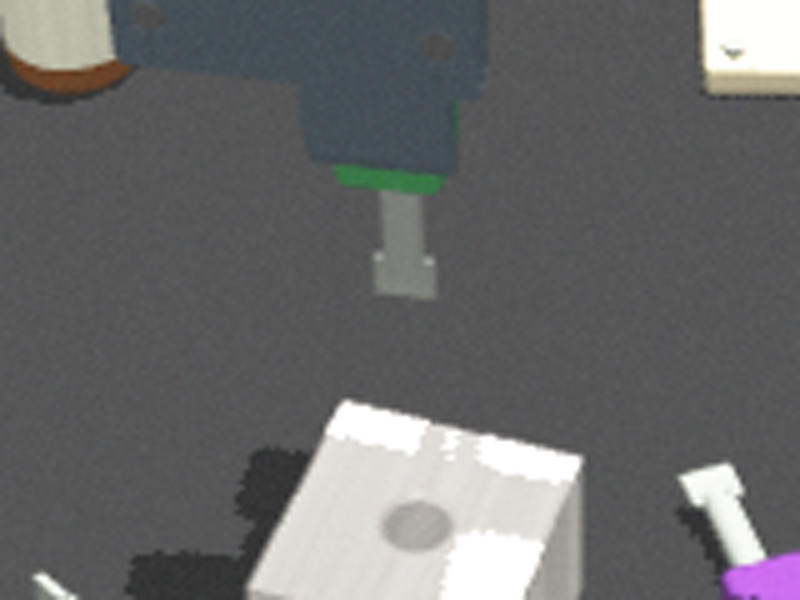

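View pics/top7c.png

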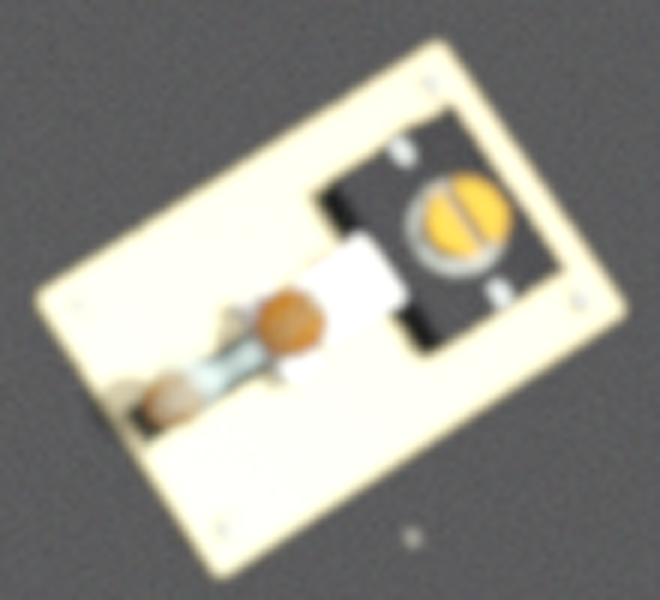

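```bash
python3 - <<'E'
from h import *
f=lambda x,y:((x+.5)/5-.5+204,(y+.5)/5-.5+228)
print("tip seen",f(405,296),"pred",[proj("side",[494.9,192.7,z]) for z in (141,142.2,143.5)])
print(plane("side",*f(405,296),142.2), plane("side",*f(418,526),55))
E
```

```text
tip seen (284.6, 286.8) pred [(np.float64(284.5977251221997), np.float64(287.4118768645869)), (np.float64(284.5580911046614), np.float64(286.72897338852346)), (np.float64(284.51506164512233), np.float64(285.9875656454387))]
[494.78309555 192.77497805 142.2       ] [495.07863443 192.5375076   55.        ]
```

Emit:
send_rows([
  [[0.2,0,0,0,0,0],[0.4,0,0,0,0,0],[0.6,0,0,0,0,0],[0.72,0,0,0,0,0],[0.79,0,0,0,0,0],[0.79,0,0,0,0,0],[0.79,0,0,0,0,0]],
])

```text
time_s: 28.72
ee_pos: [495.3, 193.8, 123.0]
ee_rot: [82.8, 89.9, 16.0]
force: [-0.3, -0.6, -1.3]
gripper_width: 25.9
```

```bash
python3 - <<'E'
from h import *
avg(2);st()
target([494.9,192.8,69.5],-66.9)
E
```

```text
avgF [-0.67 -0.32 -1.36] avgT [-0.004 -0.006  0.017]
t 28.82 tcp [495.19 193.78 122.96] x [ 0.001  0.    -1.   ] jaw yaw -66.83 q [ 20.1  18.8 103.1  -0.   58.   87. ] F [-0.59  0.34 -0.76] T [-0.05   0.024  0.016] w 26.0
row [ 0.5346 -0.0072  0.0078] [ 1.9e-04  2.0e-05 -2.1e-04] dist 53.465539003759446 ang 0.10203200409023151
```

Lateral shift first, then descend.

Emit:
send_rows([
  [[0,-0.007,0.009,0,0,0],[0,-0.007,0.009,0,0,0],[0.05,-0.007,0.009,0,0,0],[0.1,-0.007,0.009,0,0,0],[0.15,-0.007,0.009,0,0,0],[0.15,-0.007,0.009,0,0,0]],
])

```text
time_s: 29.58
ee_pos: [494.3, 192.4, 106.7]
ee_rot: [-86.7, 89.9, -153.5]
force: [0.1, -0.4, -1.1]
gripper_width: 25.7
```

```bash
python3 - <<'E'
from h import *
avg(2);st()
target([494.9,192.8,69.5],-66.9)
E
```

```text
avgF [-0.15 -0.34 -0.61] avgT [-0.023 -0.015  0.006]
t 29.68 tcp [494.46 192.49 107.21] x [-0. -0. -1.] jaw yaw -66.83 q [ 20.   19.7 104.4  -0.   55.9  86.9] F [-0.73  0.03 -1.88] T [ 0.001  0.024 -0.024] w 25.9
row [ 0.3771  0.0054 -0.0011] [1.8e-04 1.0e-05 5.0e-05] dist 37.715782416459305 ang 0.06880498360763794
```

Emit:
send_rows([
  [[0.06,0.003,0,0,0,0],[0.14,0.004,0,0,0,0],[0.22,0.004,0,0,0,0],[0.3,0.004,0,0,0,0],[0.34,0.004,0,0,0,0],[0.36,0.004,0,0,0,0],[0.36,0.004,0,0,0,0]],
])

```text
time_s: 30.55
ee_pos: [494.9, 192.7, 71.3]
ee_rot: [-9.7, 90.0, -76.6]
force: [0.5, -0.4, -1.2]
gripper_width: 25.9
```

```bash
python3 - <<'E'
from h import *
avg(4);st()
E
```

```text
avgF [ 0.09 -0.1  -1.02] avgT [-0.022 -0.009 -0.009]
t 30.75 tcp [495.05 192.71  71.59] x [ 0.001  0.    -1.   ] jaw yaw -66.84 q [ 20.   22.1 106.9  -0.   51.1  86.9] F [ 0.34  0.29 -1.84] T [-0.013 -0.02  -0.062] w 26.2
```

Contact expected near 69.1. Slow approach.

Emit:
send_rows([
  [[0.006,0,0,0,0,0],[0.012,0,0,0,0,0],[0.018,0,0,0,0,0],[0.018,0,0,0,0,0],[0.018,0,0,0,0,0]],
])

```text
time_s: 31.38
ee_pos: [494.9, 192.7, 69.5]
ee_rot: [13.1, 90.0, -53.8]
force: [-0.1, -0.2, -1.0]
gripper_width: 25.8
```

```bash
python3 - <<'E'
from h import *
avg(4);st()
E
```

```text
avgF [ 0.18  0.06 -0.99] avgT [-0.006 -0.038  0.019]
t 31.57 tcp [494.88 192.68  69.53] x [ 0. -0. -1.] jaw yaw -66.84 q [ 20.   22.2 107.   -0.   50.8  86.9] F [ 0.28 -0.22 -2.63] T [-0.008  0.036  0.044] w 25.8
```

Emit:
send_rows([
  [[0.004,0,0,0,0,0],[0.007,0,0,0,0,0],[0.007,0,0,0,0,0]],
])

```text
time_s: 31.95
ee_pos: [494.9, 192.7, 69.2]
ee_rot: [67.9, 90.0, 1.0]
force: [-1.2, -0.7, 2.8]
gripper_width: 25.9
```

```bash
python3 - <<'E'
from h import *
avg(4);st()
E
```

```text
avgF [-1.11 -0.23  3.44] avgT [-0.048  0.207  0.019]
t 32.15 tcp [494.92 192.67  69.16] x [ 0.  0. -1.] jaw yaw -66.83 q [ 20.   22.2 107.   -0.   50.7  86.9] F [-1.93 -0.59  3.96] T [-0.121  0.226 -0.046] w 25.7
```

Seated. Release gently by partly opening, then withdraw upward.

Emit:
send_rows([
  [[-0.004,0,0,0,0,0],[-0.004,0,0,0,0,0],[-0.004,0,0,0,0,0]],
], force=5)

```text
time_s: 32.52
ee_pos: [494.9, 192.7, 69.1]
ee_rot: [29.9, 90.0, -37.0]
force: [-0.1, -0.1, 0.4]
gripper_width: 26.0
```

Emit:
send_rows([
  [[0,0,0,0,0,0],[0,0,0,0,0,0],[0,0,0,0,0,0],[0,0,0,0,0,0]],
], jaw=-0.3)

```text
time_s: 33.02
ee_pos: [494.9, 192.7, 69.2]
ee_rot: [-11.7, 90.0, -78.6]
force: [0.1, 0.5, 0.1]
gripper_width: 58.8
```

Emit:
send_rows([
  [[-0.1,0,0,0,0,0],[-0.25,0,0,0,0,0],[-0.45,0,0,0,0,0],[-0.7,0,0,0,0,0],[-1,0,0,0,0,0],[-1,0,0,0,0,0]],
])

```text
time_s: 33.78
ee_pos: [496.6, 193.4, 172.6]
ee_rot: [86.5, 89.6, 19.6]
force: [0.1, 0.2, -0.5]
gripper_width: 59.3
```

Emit:
send_rows([
  [[-0.3,-0.3,0,0,0,0],[-0.6,-0.7,0,0,0,0],[-0.6,-1,0,0,0,0],[-0.6,-1,0,0,0,0]],
])

```text
time_s: 34.28
ee_pos: [401.1, 152.6, 229.2]
ee_rot: [-80.7, 90.0, -147.5]
force: [1.1, -0.4, 0.6]
gripper_width: 59.4
```

```bash
python3 - <<'E'
from h import *
st()
for n in ("top","side"):
    im,d=env.grab_frame(n); cv2.imwrite(f"pics/{n}8.png",im[:,:,::-1])
E
```

```text
t 34.27 tcp [401.09 152.62 229.22] x [-0. -0. -1.] jaw yaw -66.84 q [ 19.3   4.4 105.5  -0.   70.2  86.1] F [ 1.08 -0.44  0.61] T [-0.018 -0.064  0.019] w 59.4
```

View pics/side8.png

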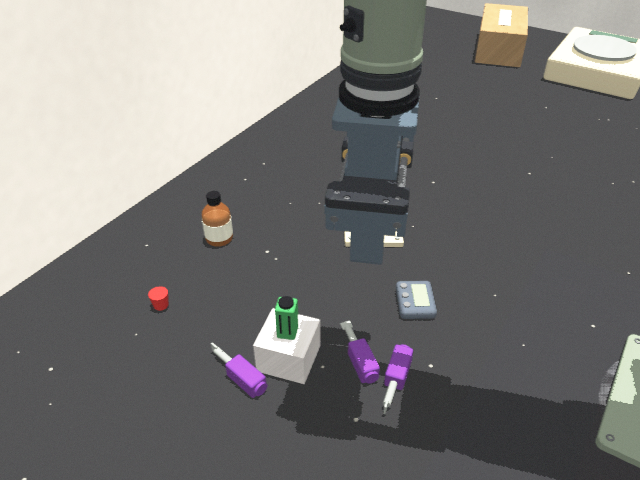

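View pics/top8.png

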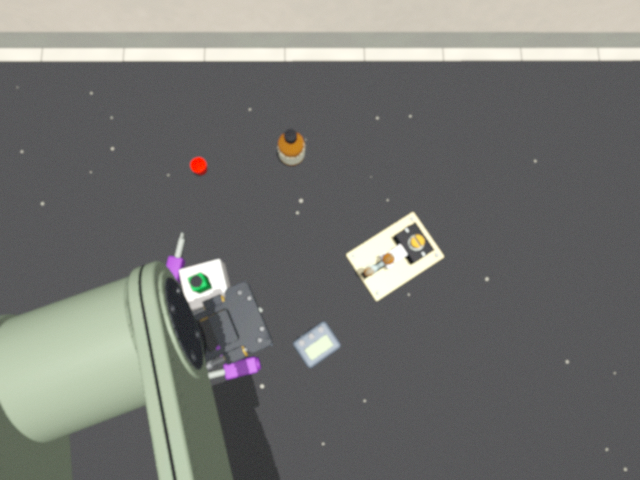

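```bash
python3 - <<'E'
from h import *
for fn in ("top8","top0"):
    im=cv2.imread(f"pics/{fn}.png").astype(np.float32)[:,:,0:3];g=cv2.cvtColor(im.astype(np.uint8),cv2.COLOR_BGR2GRAY).astype(float)
    yy,xx=np.mgrid[:480,:640];m=(xx-417.3)**2+(yy-240.6)**2<4.8**2
    w=np.clip(205-g,0,None)*m
    c=np.array([(w*xx).sum(),(w*yy).sum()])/w.sum()
    C=np.cov(np.stack([xx[m],yy[m]]),aweights=w[m]);e=np.linalg.eigh(C);d=e[1][:,1]
    a,b=plane("top",*(c+5*d),59.2),plane("top",*(c-5*d),59.2);print(fn,c,e[0],np.degrees(np.arctan2(*(a-b)[1::-1]))%180)
E
```

```text
top8 [417.30886076 240.46329114] [0.39525996 7.47670579] 29.42614632131864
top0 [417.54712042 240.67277487] [0.35494139 9.15195105] 91.96866364846585
```

```bash
python3 - <<'E'
from h import *
print(env.job_done())
E
```

```text
the job is handed in; nothing more can be done
None
```

The screw is turned clockwise to its stop, the screwdriver is back upright in its stand, and the job was handed in at about 34 s of the 72 s allowed.

- **Pressing:** I felt the blade into the slot and held it with about 7 to 8 N, roughly 1 mm of the spring's 3 mm travel.
- **Turning:** The screw went round in one continuous press, with short pauses to read the force. I stopped when the averaged torque had climbed from about 0.03–0.05 to 0.11 N m; one single noisy reading reached 0.135.
- **Slot check:** In the last top picture the slot reads 29.4° against 31.7° for the line through the marks. That agrees within the 2–3° the picture allows; it started near 92°.
- **Stand and surroundings:** The last pictures show the driver standing in its stand. The holder, tube, bottle, timer and stopper look where they were, and the arm is clear of everything.
- **Purple tools:** The three purple look-alikes stood on their blades in the first picture and were lying on the bench by 3.5 s. The gripper was well above them and no contact force showed, so they seem to have toppled on their own. I left them there.
- **Unexplained reading:** A side force of about 1.5–2 N stayed on the blade while turning. That is below the 4 N that would shift the screw.

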